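# Tighten the disc locknut on the sharpening machine against a holding wrench

### The job

The disc on the sharpening machine turns freely, so its locknut cannot be tightened alone. Take the flat holding wrench from the rubber mat, slide its jaws sideways fully onto the two flats of the boss under the nut with the handle on the stop post's side of the machine, and swing it clockwise until the handle bears on the post; then, leaving the wrench there, turn the hex locknut clockwise (seen from above) all the way to its stop. Finally slide the wrench off, lay it flat on the mat again with jaws and lug over the mat, and leave the other things on the bench where they are.

Things in the scene. Friction and masses are not known exactly. Their poses are not given: they have to be found in the camera images.
- nut_centre (a point): centre of the plain steel hex locknut on top of the machine: 36 mm across flats, 24 mm high; z is the vertical turning axis, x is normal to one flat (the flats repeat every 60 degrees). It sits on the boss; a 20 mm diameter stud stands 10 mm above its top. No more than 41.6 mm across corners. It stays at the same height as it turns
- locknut (a joint): turn of the locknut relative to the boss, rad, growing clockwise from above; 2.4 is fully tight (hard end stop), starts between 0.5 and 1.2. Takes 0.15 N m of friction to turn relative to the boss; if the boss is not held the whole disc turns with it instead
- boss (a point): on the vertical disc axis, at mid-thickness of a wrench lying on the disc, 5 mm above the top of the 210 mm diameter disc. The boss has two parallel flats 26 mm apart and 14 mm high; it is 30 mm long along the flats. x (and -x) runs along the flats; at start +x is the way the handle must point. Nut underside is 20 mm above the disc top, a 30 mm round collar fills the gap between boss and nut, so the wrench can only come on and off sideways
- spindle (a joint): turn of disc and boss together, rad, growing clockwise from above; starts between -0.5 and -0.2; at about 0 (within 0.08 for play) a wrench fitted with its handle along the boss's +x touches the stop post. Turns freely (0.03 N m)
- stop_post (a point): top centre of the upright steel stop post, 14 mm diameter, beside the disc on the right (-y) side of the machine, on a small bracket, 173 mm from the disc axis; it rises 30 mm above the disc top
- wrench_lug (a point): centre of the upright grip lug on the flat steel holding wrench: the lug is 36 mm long (along the handle), 16 mm wide, 30 mm high, and its centre is 24 mm above the wrench's underside. x points along the handle away from the jaws, z up. The wrench is 9 mm thick, its handle 22 mm wide and ends 124 mm beyond the lug centre; 0.28 kg nominal, balanced close to the lug
- wrench_jaw (a point): centre of the wrench's open jaws, 88 mm from the lug centre towards the jaws and 19.5 mm lower: parallel throat 28 mm wide with flaring mouth; jaw tips reach about 22 mm past this point, the throat's bottom is 16 mm the other way. Head 52 mm wide. Fully on, this point is within 2 mm of point boss
- wrench: the same wrench; origin under its jaw centre on its underside, axes as for the lug
- mat: black ribbed rubber mat, 180 mm (x) by 250 mm (y), 4 mm thick, fixed to the bench right of the machine; origin under its centre. The wrench starts on it, handle roughly along the mat's -y
- machine: yellow box-shaped sharpening machine, fixed, 290 x 290 mm, 86 mm high (disc top at 110 mm above the bench), with a black splash tray 50 mm deep and 113 mm high along its far (+x) side; origin on the bench under the disc axis
- spare_nut: small loose hex nut, 24 mm across flats, 12 mm high, lying on the mat near a corner; bystander, origin under its centre
- small_wrench: ordinary small thin wrench without any lug, lying beyond the mat; bystander, too small for the boss
- screwdriver: screwdriver lying between the robot and the mat; bystander
- scissors: hairdresser's scissors, about 190 mm long, lying left of the machine; bystander
- stone: grey honing stone block, 180 x 60 x 25 mm, left of the machine; bystander
- brush: hand brush, far left of the machine; bystander
- oil: small upright bottle, 48 mm diameter, 120 mm high, left of the machine; bystander
- jar: low upright jar, 64 mm diameter, 70 mm high, beyond the gap between machine and mat; bystander

How it is judged (in metres and radians):
On the way, in this order (a step that is already met when the one before it is completed fails the run):
1. the wrench's jaws are fully on the flats of the boss (horizontal distance between wrench_jaw and boss below 0.008 m and z of wrench_jaw in the frame of boss between -0.006 and 0.006 m and angle between wrench_lug's own z axis and vertical below 0.1 rad), for 0.2 s.
2. the fitted wrench's handle bears on the stop post (all of step 1 and y of stop_post in the frame of wrench_lug between -0.024 and 0 m), for 0.1 s.
3. the locknut is at its stop while the wrench is still on the flats (all of step 1 and value of joint locknut above 2.32 rad), for 0.2 s.
4. the wrench is off the boss and back on the mat (x of wrench_lug in the frame of mat between -0.09 and 0.09 m and y of wrench_lug in the frame of mat between -0.125 and 0.125 m and x of wrench_jaw in the frame of mat between -0.09 and 0.09 m and y of wrench_jaw in the frame of mat between -0.125 and 0.125 m and z of wrench_lug in the frame of mat between 0.022 and 0.034 m and angle between wrench_lug's own z axis and vertical below 0.1 rad and linear speed of wrench below 0.02 m/s), for 0.1 s.
At the end, for the whole second after the job is handed in: The locknut is within 0.08 rad of its tight stop, the wrench lies flat (within 0.1 rad) and at rest on the mat with both lug and jaw centre over the mat, and the disc is at rest (all of step 4 and value of joint locknut above 2.32 rad and velocity of joint spindle between -0.1 and 0.1 rad/s); the robot touches nothing.
It fails at once if another thing on the bench was moved by more than 40 mm (distance of any of spare_nut, small_wrench, screwdriver, scissors, stone, brush, oil, jar from where it was at the start of the episode above 0.04 m).
It also fails if it takes over 72 s, if anything falls off the work surface, if the arm or the gripper's body presses on something with over 40 N, if the wrist force passes 120 N, or if a joint passes its speed limit or range.

### The arm

A 7-joint arm with a two-finger parallel gripper is mounted at the origin on the work surface. World frame = base frame: x ahead of the robot, y to its left, z up, the work surface at z = 0. Lengths are in mm, angles in rad, forces in N, time in s.
With the tool pointing down it reaches from about 400 to 850 mm from the base axis. Payload 4.4 kg.
Tool frame: the origin (TCP) lies on the centre line of the jaws, within the pads' length; the fingertips stand tips_ahead ahead of it and the grasp point (between the pads) lies 8 mm behind it (tips_ahead is the distance from the TCP to the fingertips, in mm); z points along the fingers, x is the direction in which the jaws open and shut, and the axes are right-handed (so a half turn about z gives the same grasp; the last joint's range is limited). The gripper opens to 94 mm and grips with 3 to 60 N. Pads are 16 mm wide; open, the fingers measure 119 mm over their backs; the gripper's body (75 mm by 177 mm) begins 78 mm behind the grasp point.
Start: joints at [-1.289, 0.628, 0.038, 1.517, -0.027, 0.996, -0.02], TCP at [221.516, 611.104, 216.478] pointing down, gripper open.
Joint ranges: [-3.06, 3.06], [-0.37, 2.12], [-1.25, 1.32], [0.18, 2.47], [-1.1, 4.24], [0.23, 1.98], [-2.94, 2.94]. Speed limits (rad/s): [2.57, 2.57, 3.14, 3.14, 3.14, 3.14, 3.14].

### API

Orientations are given as a 3x3 rotation matrix whose columns are the frame's x, y, z axes.
In Python, from plant import get_obs, read_camera, camera_info, sign_off, tips_ahead gives the robot as it stands.
- The arm moves only by the tool play_rows, never from a script. Its argument "series" is a list of rows, each a list of 3 entries, a list of its own where there are three numbers: the shift along the tool's x, y, z in m, then the turn, a rotation vector about the tool's x, y, z in rad, then the closure, from -1 (fully open) to 1 (shut). A call has 1 to 5 rows; each row shifts and turns the commanded pose from where the row before left it, along the tool's axes as they then stand; what a row does not reach is not made up. A row lasts 1/10 s, in which the tool goes at most 50 mm and 8.59 degrees, less where a joint would pass 70% of its speed; a pose out of reach is approached as far as the arm can. A call is refused whole if a number of a shift passes 0.05 or a number of a turn 0.15, either way. A call with a gripper value outside its range is refused whole. The fingers move at their own pace and stop on an object; "newtons" is the grip in N (left out, the last holds). Time passes only in rows, so rows that do not move let the fingers close. It gives the time, the measured TCP pose, the force and the opening at its end, in the units of the state.
- get_obs(): the state, without advancing time (a new reading comes with each control period).
- read_camera(name): name is "scene" or "top" or "wrist"; returns the picture (480x640x3 uint8, red, green, blue); there is no depth.
- camera_info(name): a dict with "K" (3x3 intrinsics, pixels), "world_from_camera" (4x4, takes a point from camera to world coordinates). Camera axes: x right, y down, z forward; pixel columns grow to the right and rows downward; lengths in mm; the calibration is good to about 2 mm. A picture is of the moment at which its call begins: read the wrist's pose just before it. camera_info takes no time and is no camera call; for the wrist camera it gives the pose at the moment of the call.
- sign_off(): hands the job in, once; it reports no verdict.
The state is a dict: "time_s": time; "q": joint angles; "dq": joint speeds; "joint_efforts": joint torques, N m; "ee_pos": TCP position; "ee_rot": TCP orientation; "force": force on the tool from outside, world axes, zero at the start; "ft_torque": the same for the moment, N m; "gripper_width": finger opening in mm.
Only numpy, scipy, OpenCV 4.12 (cv2) and the standard library are available. Lean on these libraries where they do the work, as an engineer would, in place of code of your own. Each camera call takes 0.05 s, during which the arm holds its last target.

## Working session

There is one attempt and no reset: what is moved stays moved. The work goes in short steps, Python scripts to look and compute and a tool call to move; the robot and the scene stay as the last step left them, time stands still between calls to the robot, and variables do not carry over. Pictures are saved under pics/ and viewed, and the job is handed in when it is done.

Besides the shell and the picture viewer there is one more tool, called after "Request:" in YAML: its name, and indented under it one key for each argument. play_rows: Moves the arm, as the interface text tells. Its arguments: {"type":"object","properties":{"series":{"type":"array"},"newtons":{"type":"number"}},"required":["series"]}

```bash
ls; mkdir -p pics
python3 - <<'E'
from plant import *
import cv2
o=get_obs()
for k,v in o.items(): print(k,v)
print(tips_ahead if not callable(tips_ahead) else tips_ahead())
for n in ["scene","top","wrist"]:
    i=camera_info(n); print(n,i["K"],i["world_from_camera"])
    cv2.imwrite(f"pics/{n}0.png",read_camera(n)[:,:,::-1])
E
```

```text
pics
time_s 0.0
q [-1.28882432  0.62927444  0.03845885  1.51835284 -0.02700977  0.9962916
 -0.02000126]
dq [-0.00021651 -0.0007059  -0.00160276  0.00044716 -0.00108387  0.00044517
  0.00250074]
joint_efforts [-7.00738456e-04 -5.49732292e+01  1.14356607e+00 -1.86628962e+01
 -5.21132257e-02  2.37257715e-02  1.81469418e-04]
ee_pos [221.28551713 610.4992807  215.60571671]
ee_rot [[ 3.40822215e-01  9.40127578e-01 -5.95896628e-04]
 [ 9.40126029e-01 -3.40822735e-01 -1.70683070e-03]
 [-1.80773373e-03  2.15078889e-05 -9.99998366e-01]]
force [ 0.31238099 -0.087439   -1.10325886]
ft_torque [-0.02695994  0.01104418  0.01346391]
gripper_width 93.85083331136018
11.0
scene [[482.34226978   0.         323.25529829]
 [  0.         482.34226978 236.75947115]
 [  0.           0.           1.        ]] [[ 3.81149420e-01  6.46091762e-01 -6.61279483e-01  1.33449421e+03]
 [ 9.24261136e-01 -2.49581915e-01  2.88877518e-01 -2.89605156e+02]
 [ 2.15979851e-02 -7.21300424e-01 -6.92285508e-01  9.42517095e+02]
 [ 0.00000000e+00  0.00000000e+00  0.00000000e+00  1.00000000e+00]]
top [[512.66859079   0.         318.32604516]
 [  0.         512.66859079 240.1700296 ]
 [  0.           0.           1.        ]] [[-1.43855003e-02 -9.97741991e-01  6.56046955e-02  4.41817064e+02]
 [-9.99850764e-01  1.49815463e-02  8.60249996e-03  6.72461250e+01]
 [-9.56593523e-03 -6.54711537e-02 -9.97808609e-01  1.35345969e+03]
 [ 0.00000000e+00  0.00000000e+00  0.00000000e+00  1.00000000e+00]]
wrist [[403.92611198   0.         322.49674416]
 [  0.         403.92611198 240.31754999]
 [  0.           0.           1.        ]] [[ 3.40772826e-01  9.13741822e-01  2.21245934e-01  1.56961927e+02]
 [ 9.40141163e-01 -3.30472007e-01 -8.32036393e-02  6.34290738e+02]
 [-2.91105721e-03  2.36355949e-01 -9.71662180e-01  3.84538886e+02]
 [ 0.00000000e+00  0.00000000e+00  0.00000000e+00  1.00000000e+00]]
```

View pics/top0.png

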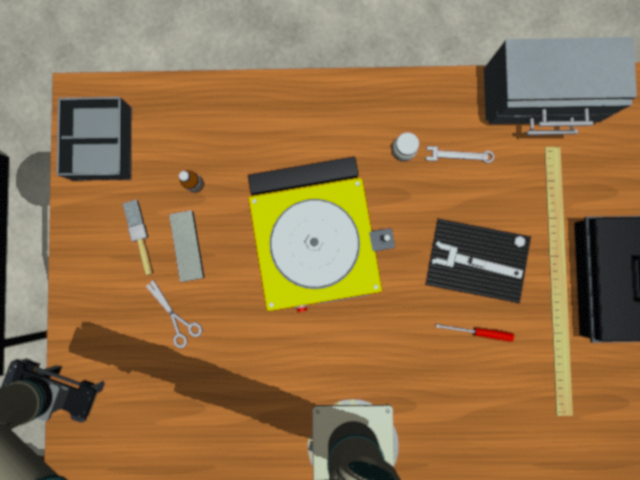

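View pics/scene0.png

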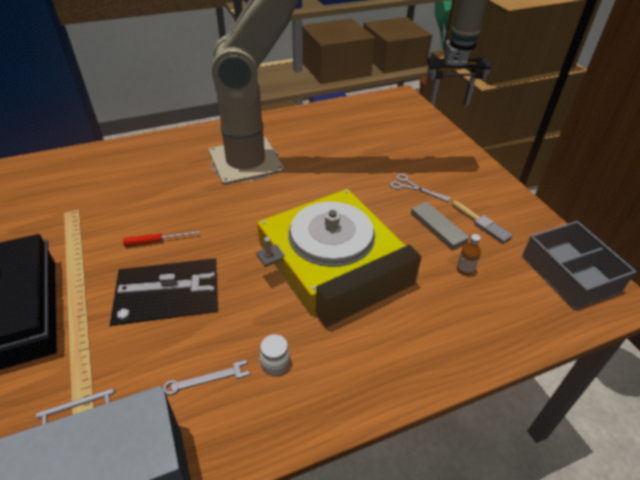

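```bash
cat > h.py <<'E'
from plant import *
import numpy as np, cv2
def ray(ci,uv,z):
    K=np.array(ci["K"]);T=np.array(ci["world_from_camera"])
    d=T[:3,:3]@np.linalg.solve(K,np.array([uv[0],uv[1],1.]));c=T[:3,3]
    return c+d*(z-c[2])/d[2]
def proj(ci,p):
    K=np.array(ci["K"]);T=np.array(ci["world_from_camera"])
    v=K@(T[:3,:3].T@(np.array(p,float)-T[:3,3])); return v[:2]/v[2]
def crop(im,x0,y0,x1,y1,s,fn):
    cv2.imwrite(fn,cv2.resize(im[y0:y1,x0:x1,::-1],None,fx=s,fy=s,interpolation=cv2.INTER_CUBIC))
E
python3 - <<'E'
import cv2
im=cv2.imread("pics/top0.png")
cv2.imwrite("pics/top0a.png",cv2.resize(im[150:320,235:405],None,fx=3.5,fy=3.5,interpolation=cv2.INTER_CUBIC))
cv2.imwrite("pics/top0b.png",cv2.resize(im[210:310,415:545],None,fx=6,fy=6,interpolation=cv2.INTER_CUBIC))
E
```

```text
(no output)
```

View pics/top0a.png

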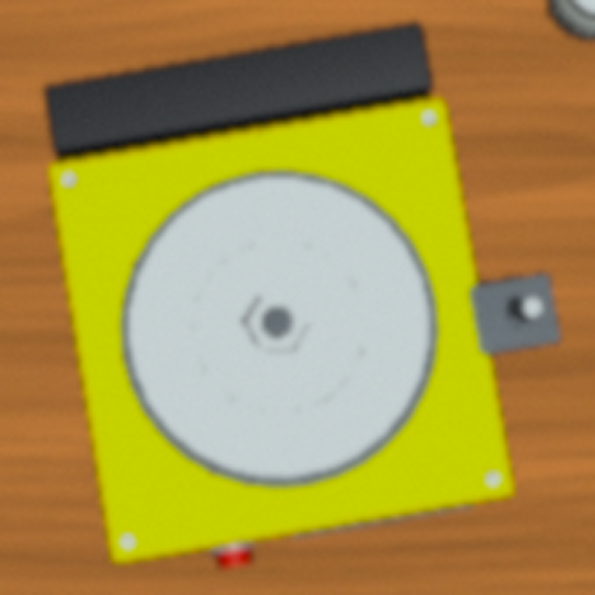

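View pics/top0b.png

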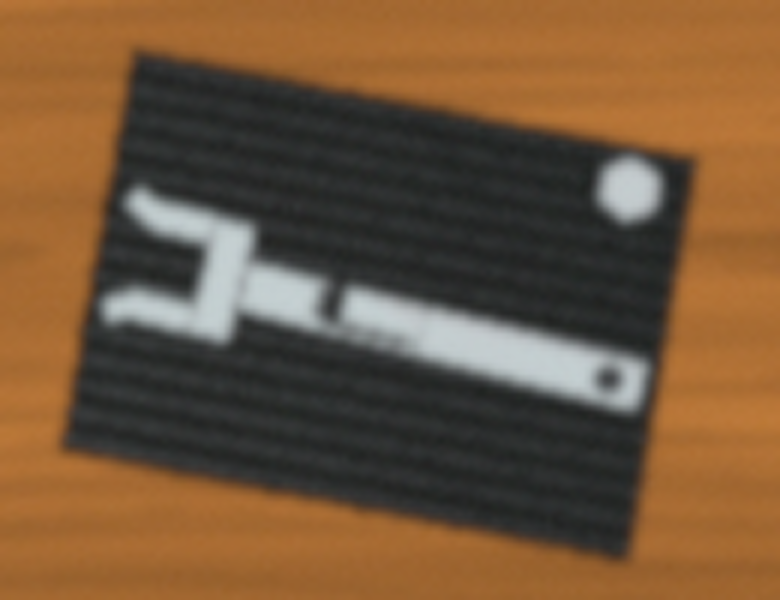

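Run:
```python
from h import *
c=camera_info("top")
f35=lambda x,y:(x/3.5+235-.36,y/3.5+150-.36)
f6=lambda x,y:(x/6+415-.42,y/6+210-.42)
P=lambda uv,z:np.round(ray(c,uv,z),1)
print("stud",P(f35(277,321),164)); print("disc",P(f35(279,328),110))
print("post",P(f35(532,307),140))
m=[P(f35(*p),86) for p in [(50,165),(447,97),(512,494),(113,562)]];print("machine",m,np.mean(m,0))
m=[P(f6(*p),4) for p in [(135,52),(694,158),(630,558),(65,448)]];print("mat",m,np.mean(m,0))
for p in [(640,360),(640,410)]: print("end",P(f6(*p),13))
for p in [(132,190),(108,312),(250,225),(222,343)]: print("jaw",P(f6(*p),13))
print("lug",P(f6(385,312),43)); print("spare",P(f6(629,189),16))
```

```text
stud [517.4  88.1 164. ]
disc [516.   87.7 110. ]
post [525.9 -84.3 140. ]
machine [array([636.2, 249.7,  86. ]), array([680.6, -34. ,  86. ]), array([398.1, -73.9,  86. ]), array([354.5, 207. ,  86. ])] [517.35  87.2   86.  ]
mat [array([ 583.8, -235.4,    4. ]), array([ 533.4, -478.4,    4. ]), array([ 359.6, -443.5,    4. ]), array([ 410.7, -199.8,    4. ])] [ 471.875 -339.275    4.   ]
end [ 445.4 -447.8   13. ]
end [ 423.8 -446.9   13. ]
jaw [ 522.5 -230.3   13. ]
jaw [ 469.5 -218.3   13. ]
jaw [ 506.5 -281.1   13. ]
jaw [ 455.4 -267.3   13. ]
lug [ 467.2 -329.3   43. ]
spare [ 519.5 -444.9   16. ]
```

Run:
```python
from h import *
im=cv2.imread("pics/scene0.png")
c=camera_info("scene"); print(proj(c,(517,88,110)),proj(c,(517,88,120)))
cv2.imwrite("pics/scene0a.png",cv2.resize(im[195:270,280:385],None,fx=7,fy=7,interpolation=cv2.INTER_CUBIC))
```

```text
[330.90251813 228.13375931] [331.03139848 225.23089727]
```

View pics/scene0a.png

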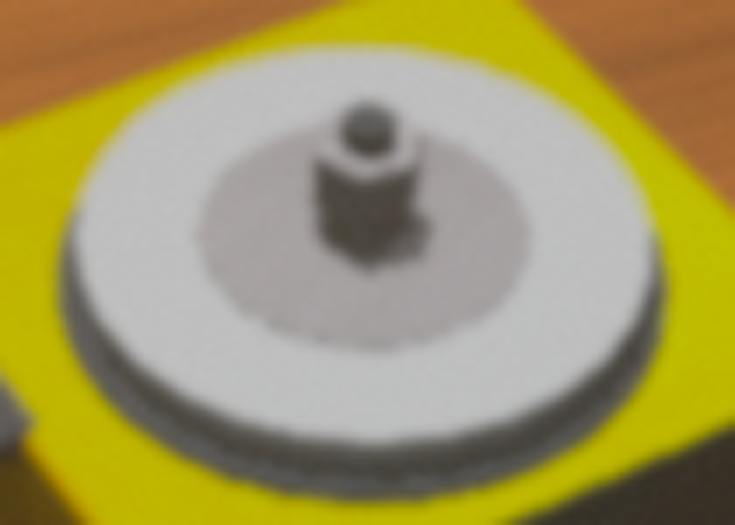

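View pics/wrist0.png

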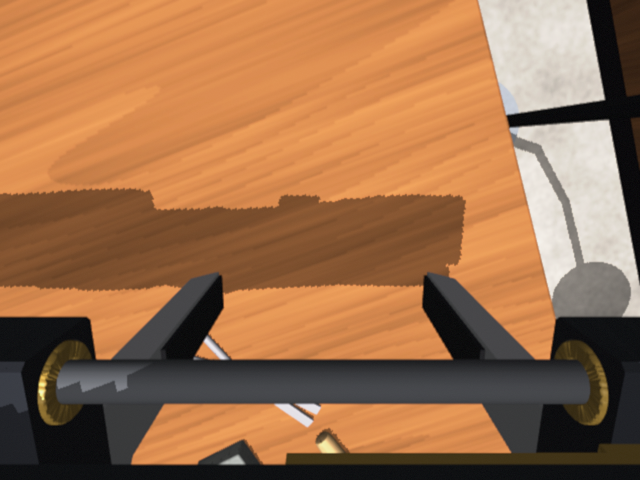

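```bash
cat >> h.py <<'E'
from scipy.spatial.transform import Rotation as Ro
def down(az):  # tool x at azimuth az, z down
    x=np.array([np.cos(az),np.sin(az),0]);z=np.array([0,0,-1.]);return np.c_[x,np.cross(z,x),z]
def plan(tp,tR,n=None,o=None,g=-1,sp=45.,start=None):
    """linear pose path; prints rows"""
    if start is None:
        o=o or get_obs(); p=np.array(o["ee_pos"],float);R=np.array(o["ee_rot"])
    else: p,R=start
    rv=Ro.from_matrix(R.T@tR).as_rotvec()
    d=np.array(tp,float)-p
    if n is None: n=int(max(np.ceil(np.linalg.norm(d)/sp),np.ceil(np.linalg.norm(rv)/0.145),1))
    for i in range(n):
        Ri=R@Ro.from_rotvec(rv*i/n).as_matrix()
        s=Ri.T@(d/n)/1000
        print([[round(float(a),4) for a in s],[round(float(a),3) for a in rv/n],g])
    return np.array(tp,float),tR
def st():
    o=get_obs();R=o["ee_rot"]
    print("t",round(float(o["time_s"]),2),"p",np.round(o["ee_pos"],1),"az",round(float(np.arctan2(R[1][0],R[0][0])),4),"tz",np.round(np.array(R)[:,2],3),"F",np.round(o["force"],1),"T",np.round(o["ft_torque"],2),"w",round(float(o["gripper_width"]),1),"q",np.round(o["q"],2))
    return o
E
python3 - <<'E'
from h import *
st()
s=plan((430,360,270),down(0.6)); print(); s=plan((530,-110,250),down(0.1),start=s)
print();a=down(0.1)@Ro.from_rotvec([0.8,0,0]).as_matrix(); s=plan((530,-150,180),a,start=s)
E
```

```text
t 0.15 p [221.4 610.6 215.8] az 1.223 tz [-0.    -0.001 -1.   ] F [0.1 0.5 0.3] T [0.04 0.01 0.04] w 94.3 q [-1.29  0.63  0.04  1.52 -0.03  1.   -0.02]
[[-0.0206, 0.0352, -0.0067], [0.0, 0.0, 0.078], -1]
[[-0.0178, 0.0367, -0.0067], [0.0, 0.0, 0.078], -1]
[[-0.0149, 0.038, -0.0068], [0.0, 0.0, 0.078], -1]
[[-0.0119, 0.039, -0.0068], [0.0, 0.0, 0.078], -1]
[[-0.0088, 0.0398, -0.0068], [0.0, 0.0, 0.078], -1]
[[-0.0057, 0.0404, -0.0068], [0.0, 0.0, 0.078], -1]
[[-0.0025, 0.0407, -0.0068], [0.0, 0.0, 0.078], -1]
[[0.0007, 0.0408, -0.0068], [0.0, 0.0, 0.078], -1]

[[-0.0166, 0.0404, 0.0018], [0.0, 0.0, 0.045], -1]
[[-0.0148, 0.0411, 0.0018], [0.0, 0.0, 0.045], -1]
[[-0.0129, 0.0417, 0.0018], [0.0, 0.0, 0.045], -1]
[[-0.011, 0.0423, 0.0018], [0.0, 0.0, 0.045], -1]
[[-0.009, 0.0427, 0.0018], [0.0, 0.0, 0.045], -1]
[[-0.0071, 0.0431, 0.0018], [0.0, 0.0, 0.045], -1]
[[-0.0051, 0.0434, 0.0018], [0.0, 0.0, 0.045], -1]
[[-0.0032, 0.0436, 0.0018], [0.0, 0.0, 0.045], -1]
[[-0.0012, 0.0437, 0.0018], [0.0, 0.0, 0.045], -1]
[[0.0008, 0.0437, 0.0018], [0.0, 0.0, 0.045], -1]
[[0.0028, 0.0436, 0.0018], [0.0, 0.0, 0.045], -1]

[[-0.0007, 0.0066, 0.0117], [0.133, -0.0, 0.0], -1]
[[-0.0007, 0.0081, 0.0107], [0.133, -0.0, 0.0], -1]
[[-0.0007, 0.0095, 0.0095], [0.133, -0.0, 0.0], -1]
[[-0.0007, 0.0107, 0.0082], [0.133, -0.0, 0.0], -1]
[[-0.0007, 0.0116, 0.0067], [0.133, -0.0, 0.0], -1]
[[-0.0007, 0.0124, 0.0051], [0.133, -0.0, 0.0], -1]
```

Request:
play_rows:
  series:
    - [[-0.021,0.035,-0.007],[0,0,0.078],-1]
    - [[-0.018,0.037,-0.007],[0,0,0.078],-1]
    - [[-0.015,0.038,-0.007],[0,0,0.078],-1]
    - [[-0.012,0.039,-0.007],[0,0,0.078],-1]
    - [[-0.009,0.04,-0.007],[0,0,0.078],-1]

```text
time_s: 0.65
ee_pos: [352.4, 451.7, 251.6]
ee_rot: [[0.675, 0.738, -0.0], [0.738, -0.675, -0.0], [-0.0, -0.0, -1.0]]
force: [0.2, -0.1, 0.3]
gripper_width: 94.0
```

Request:
play_rows:
  series:
    - [[-0.006,0.04,-0.007],[0,0,0.078],-1]
    - [[-0.002,0.041,-0.007],[0,0,0.078],-1]
    - [[0.001,0.041,-0.007],[0,0,0.078],-1]
    - [[-0.017,0.04,0.002],[0,0,0.045],-1]
    - [[-0.015,0.041,0.002],[0,0,0.045],-1]

```text
time_s: 1.15
ee_pos: [448.2, 272.3, 268.3]
ee_rot: [[0.874, 0.486, 0.0], [0.486, -0.874, -0.0], [0.0, 0.0, -1.0]]
force: [0.4, 0.2, -0.4]
gripper_width: 93.8
```

Request:
play_rows:
  series:
    - [[-0.013,0.042,0.002],[0,0,0.045],-1]
    - [[-0.011,0.042,0.002],[0,0,0.045],-1]
    - [[-0.009,0.043,0.002],[0,0,0.045],-1]
    - [[-0.007,0.043,0.002],[0,0,0.045],-1]
    - [[-0.005,0.043,0.002],[0,0,0.045],-1]

```text
time_s: 1.65
ee_pos: [493.3, 58.9, 258.4]
ee_rot: [[0.96, 0.279, -0.0], [0.279, -0.96, 0.0], [0.0, -0.0, -1.0]]
force: [1.4, 0.4, -0.2]
gripper_width: 94.0
```

Request:
play_rows:
  series:
    - [[-0.003,0.044,0.002],[0,0,0.045],-1]
    - [[-0.001,0.044,0.002],[0,0,0.045],-1]
    - [[0.001,0.044,0.002],[0,0,0.045],-1]
    - [[0.003,0.044,0.002],[0,0,0.045],-1]

```text
time_s: 2.05
ee_pos: [531.2, -113.1, 250.3]
ee_rot: [[0.995, 0.102, -0.0], [0.102, -0.995, 0.0], [-0.0, -0.0, -1.0]]
force: [0.3, -0.2, 0.1]
gripper_width: 94.5
```

Run:
```python
from h import *
st()
a=down(0.1)@Ro.from_rotvec([0.8,0,0]).as_matrix(); s=plan((530,-150,190),a)
```

```text
t 2.05 p [ 531.2 -113.1  250.3] az 0.1024 tz [-0.  0. -1.] F [ 0.3 -0.2  0.1] T [-0.02 -0.03 -0.03] w 94.5 q [-0.13  0.46  0.43  1.78 -0.23  0.94  0.5 ]
[[-0.0008, 0.0061, 0.01], [0.133, 0.0, 0.0], -1]
[[-0.0008, 0.0074, 0.0091], [0.133, 0.0, 0.0], -1]
[[-0.0008, 0.0085, 0.0081], [0.133, 0.0, 0.0], -1]
[[-0.0008, 0.0095, 0.0069], [0.133, 0.0, 0.0], -1]
[[-0.0008, 0.0104, 0.0056], [0.133, 0.0, 0.0], -1]
[[-0.0008, 0.011, 0.0041], [0.133, 0.0, 0.0], -1]
```

Request:
play_rows:
  series:
    - [[-0.001,0.006,0.01],[0.133,0,0],-1]
    - [[-0.001,0.007,0.009],[0.133,0,0],-1]
    - [[-0.001,0.0085,0.008],[0.133,0,0],-1]
    - [[-0.001,0.0095,0.007],[0.133,0,0],-1]
    - [[-0.001,0.01,0.0055],[0.133,0,0],-1]

```text
time_s: 2.55
ee_pos: [529.6, -142.7, 200.9]
ee_rot: [[0.995, 0.082, -0.062], [0.103, -0.78, 0.618], [0.002, -0.621, -0.784]]
force: [0.6, -0.6, 0.3]
gripper_width: 93.8
```

Run:
```python
from h import *
st(); c=camera_info("wrist"); im=read_camera("wrist"); np.savez("w1.npz",im=im,K=c["K"],T=c["world_from_camera"])
cv2.imwrite("pics/w1.png",im[:,:,::-1]); print(proj(c,(517,88,110)),proj(c,(517,88,164)), c["world_from_camera"])
```

```text
t 2.55 p [ 529.6 -142.7  200.9] az 0.1028 tz [-0.062  0.618 -0.784] F [ 0.6 -0.6  0.3] T [-0.64 -0.04 -0.01] w 93.8 q [ 0.44  0.76  0.18  1.57 -0.63  1.37  1.01]
[335.3132319   77.06299296] [337.48460431  21.8477172 ] [[ 9.94712435e-01  9.41586860e-02 -4.10038245e-02  5.34048194e+02]
 [ 1.02679843e-01 -9.04019565e-01  4.14976475e-01 -1.93258090e+02]
 [ 2.00538002e-03 -4.16992527e-01 -9.08907702e-01  3.75715535e+02]
 [ 0.00000000e+00  0.00000000e+00  0.00000000e+00  1.00000000e+00]]
```

View pics/w1.png

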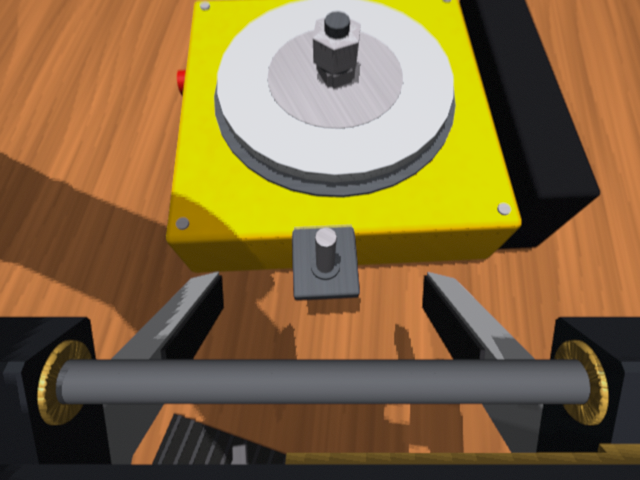

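Run:
```python
from h import *
im=np.load("w1.npz")["im"]
crop(im,300,0,375,100,6,"pics/w1a.png");
```

```text
(no output)
```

View pics/w1a.png

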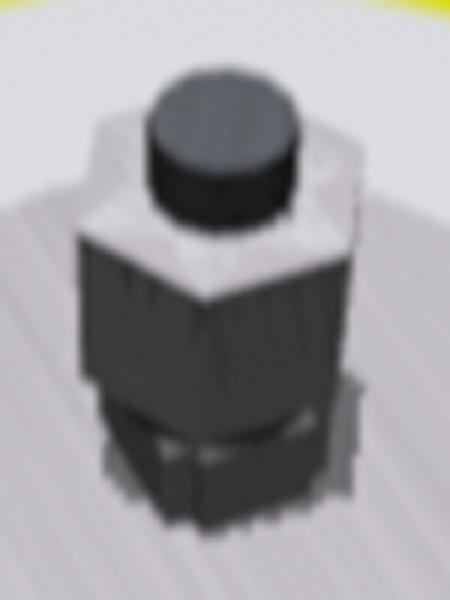

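```bash
cat > ov.py <<'E'
from h import *
def box(az,L=15,W=13):
    u=np.array([np.cos(az),np.sin(az)]);v=np.array([-u[1],u[0]])
    return [a*L*u+b*W*v for a,b in((1,1),(1,-1),(-1,-1),(-1,1))]
def overlay(f,x0,y0,x1,y1,s,angs,fn,C,off=(0,0)):
    d=np.load(f);ci={"K":d["K"],"world_from_camera":d["T"]};out=[]
    for az in angs:
        im=cv2.resize(d["im"][y0:y1,x0:x1,::-1],None,fx=s,fy=s,interpolation=cv2.INTER_CUBIC).copy()
        q=lambda p:tuple(np.round((proj(ci,p)+np.array(off)-[x0,y0]+.5)*s-.5).astype(int).tolist())
        b=box(az)
        for z,c in((110,(0,0,255)),(124,(0,255,0))):
            P=[q((C[0]+v[0],C[1]+v[1],z)) for v in b]
            for i in range(4): cv2.line(im,P[i],P[(i+1)%4],c,1)
        cv2.putText(im,f"{az:.2f}",(5,20),0,.6,(0,0,255),2); out.append(im)
    cv2.imwrite(fn,np.hstack(out))
E
python3 - <<'E'
from ov import *
overlay("w1.npz",307,55,367,97,4.4*1,[-1.25,-1.1,-0.95],"pics/o1.png",(517,88),(-.7,-1.5))
E
```

```text
(no output)
```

View pics/o1.png

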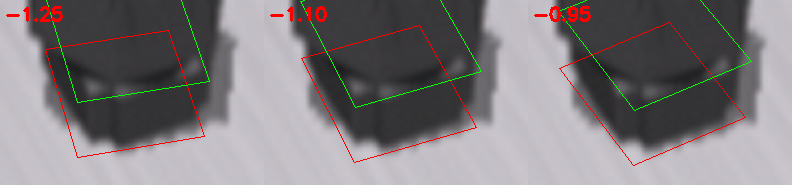

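Run:
```python
from h import *
st();a=down(0.1)@Ro.from_rotvec([1.0,0,0]).as_matrix(); s=plan((525,-100,165),a)
```

```text
t 2.6 p [ 526.5 -148.4  193.8] az 0.094 tz [-0.065  0.62  -0.782] F [-1.2 -4.  -3.8] T [-0.99 -0.04  0.03] w 93.7 q [ 0.45  0.77  0.19  1.56 -0.63  1.37  1.01]
[[0.0011, -0.0066, 0.0175], [0.109, 0.0, -0.003], -1]
[[0.0011, -0.0047, 0.0182], [0.109, 0.0, -0.003], -1]
[[0.0011, -0.0027, 0.0186], [0.109, 0.0, -0.003], -1]
```

Request:
play_rows:
  series:
    - [[0.001,-0.0065,0.0175],[0.109,0,-0.003],-1]
    - [[0.001,-0.0045,0.018],[0.109,0,-0.003],-1]
    - [[0.001,-0.0025,0.0185],[0.109,0,-0.003],-1]
    - [[0,0,0],[0,0,0],-1]

```text
time_s: 3.0
ee_pos: [525.1, -93.5, 167.2]
ee_rot: [[0.994, 0.058, -0.092], [0.109, -0.54, 0.835], [-0.001, -0.84, -0.543]]
force: [-0.9, -1.1, -0.1]
gripper_width: 94.0
```

Run:
```python
from ov import *
st(); c=camera_info("wrist"); im=read_camera("wrist"); np.savez("w2.npz",im=im,K=c["K"],T=c["world_from_camera"])
p=proj(c,(517,88,115)); print(p, proj(c,(517,88,164)))
cv2.imwrite("pics/w2.png",im[:,:,::-1])
x,y=np.round(p).astype(int)
crop(im,x-40,y-75,x+40,y+25,6,"pics/w2a.png")
```

```text
t 3.0 p [525.1 -93.5 167.2] az 0.1089 tz [-0.092  0.835 -0.543] F [-0.9 -1.1 -0.1] T [-0.83  0.01  0.05] w 94.0 q [ 0.54  0.94  0.07  1.54 -0.75  1.5   1.11]
[336.85490802 159.00147983] [338.43656762 105.22983001]
```

View pics/w2a.png

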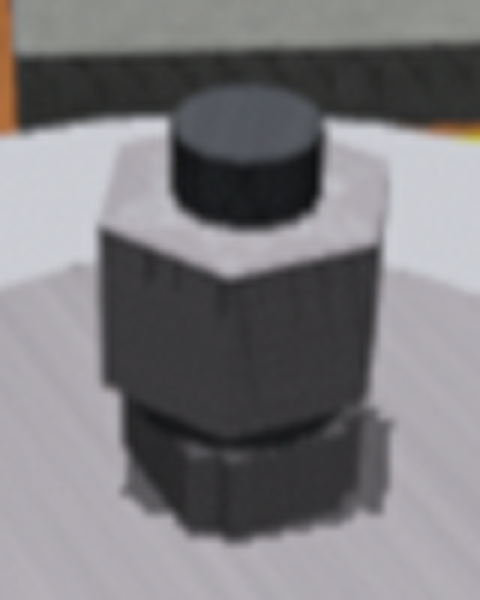

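```bash
cat > ov2.py <<'E'
from h import *
def pts(az,ch,L=15,W=13):
    u=np.array([np.cos(az),np.sin(az)]);v=np.array([-u[1],u[0]])
    ps=[]
    for a,b in((1,1),(1,-1),(-1,-1),(-1,1)):
        e=[(a*(L-ch),b*W),(a*L,b*(W-ch))]
        if a*b<0:e=e[::-1]
        ps+=e
    return [p[0]*u+p[1]*v for p in ps]
def overlay(f,win,s,angs,fn,C,ch,off=(0,0)):
    x0,y0,x1,y1=win
    d=np.load(f);ci={"K":d["K"],"world_from_camera":d["T"]};out=[]
    for az in angs:
        im=cv2.resize(d["im"][y0:y1,x0:x1,::-1],None,fx=s,fy=s,interpolation=cv2.INTER_CUBIC).copy()
        q=lambda p:tuple(np.round((proj(ci,p)+np.array(off)-[x0,y0]+.5)*s-.5).astype(int).tolist())
        for z,c in((110,(0,0,255)),(124,(0,255,0))):
            P=np.array([q((C[0]+v[0],C[1]+v[1],z)) for v in pts(az,ch)])
            cv2.polylines(im,[P],True,c,1)
        P=np.array([q((C[0]+10*np.cos(t),C[1]+10*np.sin(t),164)) for t in np.linspace(0,6.28,30)])
        cv2.polylines(im,[P],True,(255,0,0),1)
        cv2.putText(im,f"{az:.2f}",(5,15),0,.5,(0,0,255),1); out.append(im)
    cv2.imwrite(fn,np.hstack(out))
E
python3 - <<'E'
from ov2 import *
overlay("w2.npz",(310,92,367,182),4.5,[-1.2,-1.1,-1.0],"pics/o2.png",(517,88),4)
E
```

```text
(no output)
```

View pics/o2.png

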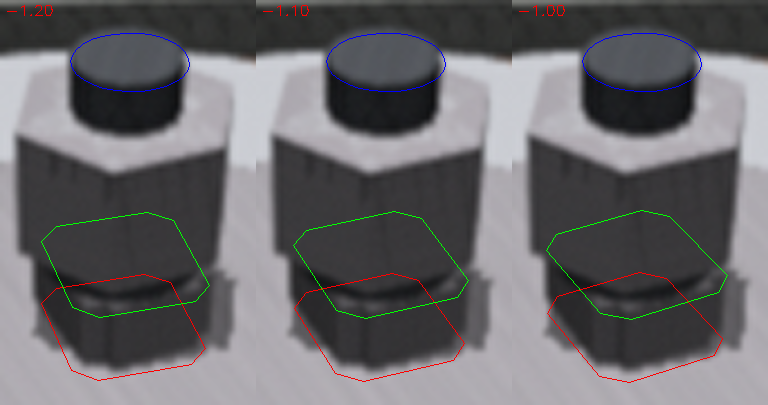

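Run:
```python
from h import *
d=np.load("w2.npz");ci={"K":d["K"],"world_from_camera":d["T"]}
for uv in [(100,232),(232,278),(382,245),(390,162),(120,138)]:
    p=ray(ci,(uv[0]/6+297-.42,uv[1]/6+84-.42),154); v=p[:2]-[516.5,88]; print(np.round(p,1),np.hypot(*v),np.degrees(np.arctan2(v[1],v[0])), np.degrees(np.arctan2(v[1],v[0]))%60)
st()
# wrench lug approach
L=np.array([467.3,-328.3]);az=np.arctan2(-447.4+224.3,434.6-496)+np.pi/2
print(az)
s=plan((480,-220,230),down(0.0)); s=plan((L[0],L[1],130),down(az),start=s)
```

```text
[498.7  78.5 154. ] 20.140695516041173 -151.93828871114874 28.061711288851257
[516.4  69.5 154. ] 18.529727441627067 -90.29005942045794 29.709940579542064
[534.6  79.2 154. ] 20.121496756821532 -25.873360932243706 34.126639067756294
[534.7 100.1 154. ] 21.888699562003623 33.626178718602965 33.626178718602965
[498.4 102.6 154. ] 23.27537026872324 141.0029017721756 21.00290177217559
t 3.05 p [526.2 -94.  169.3] az 0.1094 tz [-0.09   0.833 -0.546] F [0.7 0.6 0.6] T [-0.78 -0.02 -0.03] w 94.1 q [ 0.54  0.94  0.07  1.54 -0.75  1.5   1.11]
-0.2685641399405536
[[-0.0085, 0.0021, -0.0191], [-0.142, 0.007, 0.014], -1]
[[-0.0083, 0.0049, -0.0187], [-0.142, 0.007, 0.014], -1]
[[-0.0081, 0.0076, -0.0179], [-0.142, 0.007, 0.014], -1]
[[-0.0078, 0.0102, -0.0167], [-0.142, 0.007, 0.014], -1]
[[-0.0075, 0.0126, -0.0151], [-0.142, 0.007, 0.014], -1]
[[-0.0072, 0.0147, -0.0132], [-0.142, 0.007, 0.014], -1]
[[-0.0069, 0.0165, -0.0111], [-0.142, 0.007, 0.014], -1]
[[-0.0032, 0.0271, 0.025], [0.0, 0.0, 0.067], -1]
[[-0.0014, 0.0272, 0.025], [0.0, 0.0, 0.067], -1]
[[0.0005, 0.0273, 0.025], [0.0, 0.0, 0.067], -1]
[[0.0023, 0.0272, 0.025], [0.0, 0.0, 0.067], -1]
```

Request:
play_rows:
  series:
    - [[-0.0085,0.002,-0.019],[-0.142,0.007,0.014],-1]
    - [[-0.008,0.005,-0.0185],[-0.142,0.007,0.014],-1]
    - [[-0.008,0.0075,-0.018],[-0.142,0.007,0.014],-1]
    - [[-0.008,0.01,-0.0165],[-0.142,0.007,0.014],-1]
    - [[-0.0075,0.0125,-0.015],[-0.142,0.007,0.014],-1]

```text
time_s: 3.55
ee_pos: [495.6, -185.1, 218.5]
ee_rot: [[0.999, 0.032, -0.008], [0.033, -0.963, 0.269], [0.001, -0.269, -0.963]]
force: [0.2, 0.4, 0.6]
gripper_width: 94.0
```

Request:
play_rows:
  series:
    - [[-0.007,0.0145,-0.013],[-0.142,0.007,0.014],-1]
    - [[-0.007,0.0165,-0.011],[-0.142,0.007,0.014],-1]
    - [[-0.003,0.027,0.02],[0,0,0.067],-1]
    - [[-0.0015,0.027,0.02],[0,0,0.067],-1]

```text
time_s: 3.95
ee_pos: [479.1, -270.7, 195.4]
ee_rot: [[0.992, -0.123, 0.012], [-0.123, -0.992, -0.005], [0.012, 0.004, -1.0]]
force: [0.4, -0.9, -0.1]
gripper_width: 94.0
```

Run:
```python
from h import *
st(); s=plan((467.3,-328.3,150),down(-.2686),n=3)
```

```text
t 3.95 p [ 479.1 -270.7  195.4] az -0.1234 tz [ 0.012 -0.005 -1.   ] F [ 0.4 -0.9 -0.1] T [-0.09  0.14 -0.04] w 94.0 q [ 0.15  0.55  0.48  1.84 -0.34  0.82  0.68]
[[-0.0017, 0.0195, 0.0152], [0.001, -0.004, 0.048], -1]
[[-0.0007, 0.0196, 0.0152], [0.001, -0.004, 0.048], -1]
[[0.0003, 0.0196, 0.0152], [0.001, -0.004, 0.048], -1]
```

Request:
play_rows:
  series:
    - [[-0.0017,0.0195,0.015],[0.001,-0.004,0.048],-1]
    - [[-0.0007,0.0195,0.015],[0.001,-0.004,0.048],-1]
    - [[0.0003,0.0195,0.015],[0.001,-0.004,0.048],-1]
    - [[0,0,0],[0,0,0],-1]

```text
time_s: 4.35
ee_pos: [462.5, -332.8, 148.0]
ee_rot: [[0.962, -0.273, -0.007], [-0.273, -0.962, -0.0], [-0.006, 0.002, -1.0]]
force: [-0.4, 0.5, 0.3]
gripper_width: 93.9
```

Run:
```python
from h import *
st(); c=camera_info("wrist"); im=read_camera("wrist"); np.savez("w3.npz",im=im,K=c["K"],T=c["world_from_camera"])
cv2.imwrite("pics/w3.png",im[:,:,::-1])
```

```text
t 4.35 p [ 462.5 -332.8  148. ] az -0.2764 tz [-0.007 -0.    -1.   ] F [-0.4  0.5  0.3] T [-0.01  0.14  0.  ] w 93.9 q [ 0.27  0.65  0.48  1.82 -0.41  0.78  0.69]
```

View pics/w3.png

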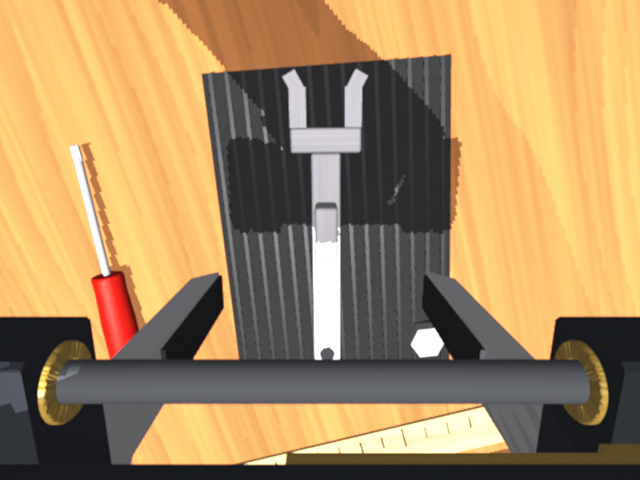

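Run:
```python
from h import *
d=np.load("w3.npz");crop(d["im"],270,55,380,155,6,"pics/w3a.png");crop(d["im"],280,190,380,290,6,"pics/w3b.png")
```

```text
(no output)
```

View pics/w3a.png

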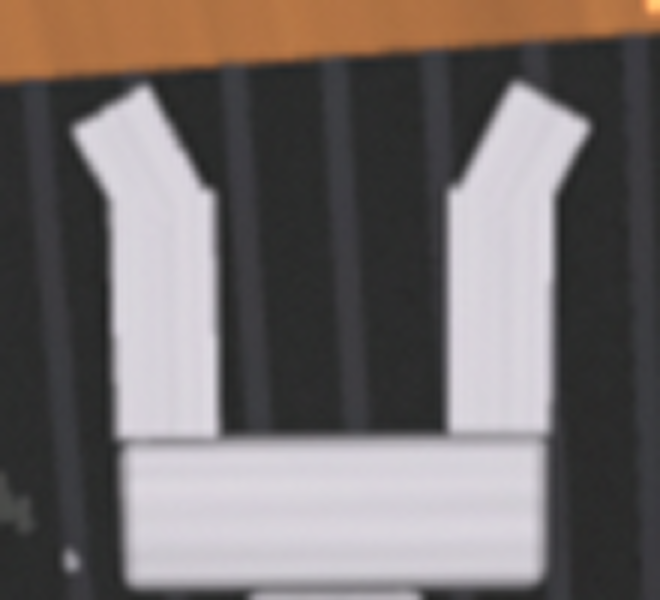

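View pics/w3b.png

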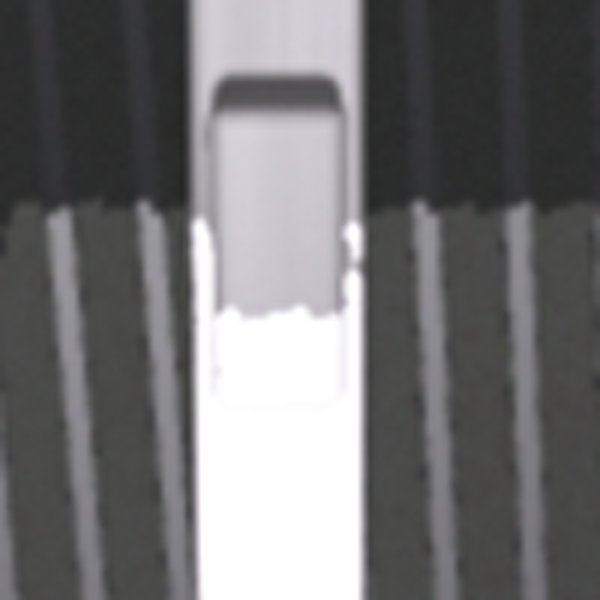

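Run:
```python
from h import *
d=np.load("w3.npz");ci={"K":d["K"],"world_from_camera":d["T"]}
a=lambda x,y,z:ray(ci,(x/6+270-.42,y/6+55-.42),z)[:2]
b=lambda x,y,z:ray(ci,(x/6+280-.42,y/6+190-.42),z)[:2]
lug=np.mean([b(215,108,43),b(345,108,43),b(215,406,43),b(345,406,43)],0)
print("lug",lug,np.linalg.norm(b(280,108,43)-b(280,406,43)),np.linalg.norm(b(215,250,43)-b(345,250,43)))
tb=(a(219,437,13)+a(447,437,13))/2; tips=(a(150,85,13)+a(514,82,13))/2
print("throat bottom",tb,"tips",tips,np.linalg.norm(a(219,437,13)-a(447,437,13)))
v=lug-tips; print("dist",np.linalg.norm(lug-tb),np.linalg.norm(v),np.arctan2(v[1],v[0]))
h=b(280,590,13); v=h-tb; print(np.arctan2(v[1],v[0]), np.arctan2(*(lug-tb)[::-1]))
w=b(280,20,13); v=b(282,590,13)-b(277,20,13);print(np.arctan2(v[1],v[0]))
print(proj(ci,(467.3,-328.3,43)))
st()
az=-1.84+np.pi/2
s=plan((lug[0],lug[1],60),down(az));
```

```text
lug [ 465.76949533 -326.95710372] 35.36126115531496 15.035910151041518
throat bottom [ 484.39373159 -257.95970031] tips [ 495.07488188 -219.63047798] 27.5287376958611
dist 71.46680246105998 111.25560783739769 -1.8373474473918852
-1.838135295353196 -1.8344397709017926
-1.8365512694126405
[328.88761911 234.01775216]
t 4.4 p [ 463.4 -331.2  148.5] az -0.2739 tz [-0.006  0.001 -1.   ] F [-0.2  0.3  0. ] T [-0.01  0.08  0.05] w 93.7 q [ 0.26  0.65  0.48  1.82 -0.41  0.78  0.69]
[[0.0008, -0.0024, 0.0442], [0.0, 0.003, -0.002], -1]
[[0.0007, -0.0024, 0.0442], [0.0, 0.003, -0.002], -1]
```

Request:
play_rows:
  series:
    - [[0.001,-0.0024,0.04],[0,0.003,-0.003],-1]
    - [[0.001,-0.0024,0.04],[0,0.003,-0.003],-1]
    - [[0,0,0.02],[0,0,0],-1]
    - [[0,0,0],[0,0,0],-1]

```text
time_s: 4.8
ee_pos: [466.1, -323.5, 46.4]
ee_rot: [[0.965, -0.261, -0.003], [-0.261, -0.965, 0.004], [-0.004, -0.003, -1.0]]
force: [0.3, 0.3, -0.9]
gripper_width: 94.3
```

Run:
```python
from h import *
st(); s=plan((466,-327.3,27),down(-.267),n=1)
```

```text
t 4.8 p [ 466.1 -323.5   46.4] az -0.2642 tz [-0.003  0.004 -1.   ] F [ 0.3  0.3 -0.9] T [-0.08  0.09 -0.02] w 94.3 q [ 0.32  0.79  0.37  1.89 -0.51  0.57  0.77]
[[0.001, 0.0037, 0.0193], [-0.003, 0.004, 0.003], -1]
```

Request:
play_rows:
  series:
    - [[0.0003,0.0025,0.01],[-0.003,0.004,0.003],-1]
    - [[0,0,0.01],[0,0,0],-1]
    - [[0,0,0],[0,0,0],-1]
    - [[0,0,0],[0,0,0],-1]

```text
time_s: 5.2
ee_pos: [465.8, -328.7, 27.3]
ee_rot: [[0.964, -0.267, 0.002], [-0.267, -0.964, -0.003], [0.002, 0.002, -1.0]]
force: [-0.4, -0.3, 0.4]
gripper_width: 94.0
```

Run:
```python
from h import *
st(); s=plan((466,-327.3,27),down(-.267),n=1)
```

```text
t 5.2 p [ 465.8 -328.7   27.3] az -0.2699 tz [ 0.002 -0.003 -1.   ] F [-0.4 -0.3  0.4] T [-0.08  0.06 -0.01] w 94.0 q [ 0.34  0.82  0.35  1.89 -0.52  0.52  0.78]
[[-0.0002, -0.0014, 0.0003], [0.002, -0.002, -0.003], -1]
```

Good. Close.

Request:
play_rows:
  series:
    - [[0,-0.001,0],[0,0,-0.003],1]
    - [[0,0,0],[0,0,0],1]
    - [[0,0,0],[0,0,0],1]
    - [[0,0,0],[0,0,0],1]
    - [[0,0,0],[0,0,0],1]
  newtons: 55

```text
time_s: 5.7
ee_pos: [465.8, -327.7, 26.9]
ee_rot: [[0.965, -0.264, 0.001], [-0.264, -0.965, -0.003], [0.002, 0.002, -1.0]]
force: [-0.4, 0.2, 0.1]
gripper_width: 57.2
```

Request:
play_rows:
  series:
    - [[0,0,0],[0,0,0],1]
    - [[0,0,0],[0,0,0],1]
    - [[0,0,0],[0,0,0],1]

```text
time_s: 6.0
ee_pos: [465.8, -327.6, 26.8]
ee_rot: [[0.965, -0.264, 0.001], [-0.264, -0.965, -0.003], [0.002, 0.002, -1.0]]
force: [-1.1, 0.7, -0.6]
gripper_width: 33.4
```

Run:
```python
from h import *
st()
```

```text
t 6.0 p [ 465.8 -327.6   26.8] az -0.2671 tz [ 0.001 -0.003 -1.   ] F [-1.1  0.7 -0.6] T [-0.08  0.09  0.04] w 33.4 q [ 0.34  0.82  0.35  1.89 -0.52  0.52  0.79]
```

Request:
play_rows:
  series:
    - [[0,0,0],[0,0,0],1]
    - [[0,0,0],[0,0,0],1]
    - [[0,0,0],[0,0,0],1]
    - [[0,0,0],[0,0,0],1]

```text
time_s: 6.4
ee_pos: [465.8, -327.6, 26.9]
ee_rot: [[0.965, -0.264, 0.001], [-0.264, -0.965, -0.003], [0.002, 0.002, -1.0]]
force: [0.5, -0.3, -0.3]
gripper_width: 15.8
```

Request:
play_rows:
  series:
    - [[0,0,-0.01],[0,0,0],1]
    - [[0,0,-0.02],[0,0,0],1]
    - [[0,0,-0.03],[0,0,0],1]
    - [[0,0,-0.04],[0,0,0],1]
    - [[0,0,-0.02],[0,0,0],1]

```text
time_s: 6.9
ee_pos: [466.2, -328.1, 150.0]
ee_rot: [[0.964, -0.264, 0.003], [-0.264, -0.964, -0.005], [0.005, 0.004, -1.0]]
force: [0.9, -0.1, -3.4]
gripper_width: 15.6
```

Run:
```python
from h import *
st()
c=camera_info("wrist"); im=read_camera("wrist"); np.savez("w4.npz",im=im,K=c["K"],T=c["world_from_camera"])
cv2.imwrite("pics/w4.png",im[:,:,::-1])
```

```text
t 6.9 p [ 466.2 -328.1  150. ] az -0.2674 tz [ 0.003 -0.005 -1.   ] F [ 0.9 -0.1 -3.4] T [-0.11  0.   -0.03] w 15.6 q [ 0.25  0.64  0.49  1.83 -0.41  0.77  0.69]
```

View pics/w4.png

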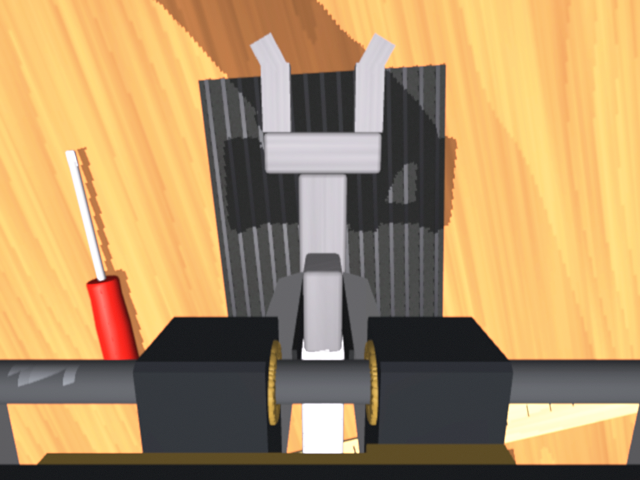

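Run:
```python
from h import *
d=np.load("w4.npz");crop(d["im"],240,20,400,140,5,"pics/w4a.png")
```

```text
(no output)
```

View pics/w4a.png

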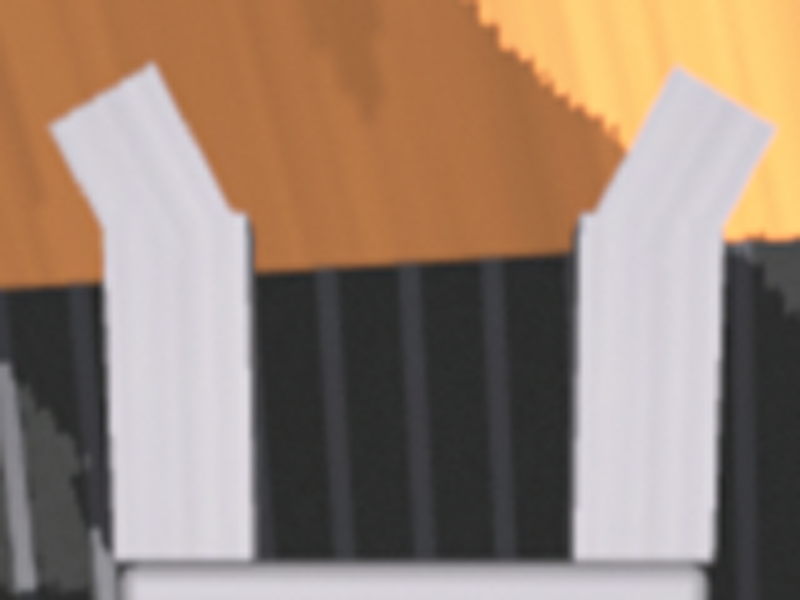

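Run:
```python
from h import *
d=np.load("w4.npz");ci={"K":d["K"],"world_from_camera":d["T"]}
a=lambda x,y,z:ray(ci,(x/5+240-.4,y/5+20-.4),z)[:2]
z=136
tb=(a(252,560,z)+a(577,560,z))/2; tips=(a(152,63,z)+a(677,66,z))/2; fl=(a(245,212,z)+a(583,214,z))/2
print(tb,tips,fl,np.linalg.norm(a(252,560,z)-a(577,560,z)),np.linalg.norm(tb-tips))
R=down(-.2674)[:2,:2];p=np.array([466.2,-328.1])
for q in (tb,fl,tips): print(R.T@(q-p))
c=camera_info("top"); print("jar",ray(c,(406,146),70))
```

```text
[ 484.9677365  -258.15178173] [ 495.42526024 -220.02016078] [ 492.36522689 -230.99666299] 28.38314500742252 39.53960443612158
[ -0.38129681 -72.4212385 ]
[  -0.42175881 -100.56589519]
[  -0.37073893 -111.96084152]
jar [ 762.11159229 -147.40344421   70.        ]
```

```bash
cat > geo.py <<'E'
from h import *
B=np.array([516.6,88.0]); J=np.array([-0.4,-88.2])
def fit(az,ext,z,B=B):
    R=down(az+np.pi/2); u=np.array([np.cos(az),np.sin(az)])
    t=B+ext*u-R[:2,:2]@J
    return np.array([t[0],t[1],z]),R
E
python3 - <<'E'
from geo import *
st()
s=plan((480,-240,195),down(-.1),g=1);print()
s=plan(*fit(-1.08,65,190),start=s,g=1);print(s)
E
```

```text
t 6.95 p [ 467.3 -329.   152.1] az -0.2675 tz [ 0.007 -0.006 -1.   ] F [ 1.1 -0.3 -0.9] T [-0.11  0.03  0.03] w 15.6 q [ 0.25  0.64  0.49  1.83 -0.41  0.77  0.69]
[[-0.0036, -0.0297, -0.0144], [0.002, -0.003, -0.056], 1]
[[-0.002, -0.0299, -0.0144], [0.002, -0.003, -0.056], 1]
[[-0.0004, -0.0299, -0.0143], [0.002, -0.003, -0.056], 1]

[[0.0179, -0.0406, 0.001], [0.0, 0.0, -0.118], 1]
[[0.0225, -0.0382, 0.001], [0.0, 0.0, -0.118], 1]
[[0.0269, -0.0353, 0.001], [0.0, 0.0, -0.118], 1]
[[0.0308, -0.0319, 0.001], [0.0, 0.0, -0.118], 1]
[[0.0344, -0.028, 0.001], [0.0, 0.0, -0.118], 1]
(array([589.16028851, -46.92740467, 190.        ]), array([[ 0.88195781,  0.47132836,  0.        ],
       [ 0.47132836, -0.88195781,  0.        ],
       [ 0.        ,  0.        , -1.        ]]))
```

Request:
play_rows:
  series:
    - [[-0.0036,-0.03,-0.0144],[0.002,-0.003,-0.056],1]
    - [[-0.002,-0.03,-0.0144],[0.002,-0.003,-0.056],1]
    - [[-0.0004,-0.03,-0.0144],[0.002,-0.003,-0.056],1]

```text
time_s: 7.25
ee_pos: [477.9, -236.5, 189.9]
ee_rot: [[0.995, -0.097, -0.008], [-0.097, -0.995, 0.006], [-0.009, -0.005, -1.0]]
force: [1.5, 1.1, -2.3]
gripper_width: 15.5
```

Request:
play_rows:
  series:
    - [[0.018,-0.0405,0.001],[0,0,-0.118],1]
    - [[0.0225,-0.038,0.001],[0,0,-0.118],1]
    - [[0.027,-0.0355,0.001],[0,0,-0.118],1]
    - [[0.031,-0.032,0.001],[0,0,-0.118],1]
    - [[0.0345,-0.028,0.001],[0,0,-0.118],1]

```text
time_s: 7.75
ee_pos: [587.9, -42.8, 184.5]
ee_rot: [[0.88, 0.476, -0.008], [0.476, -0.88, 0.005], [-0.005, -0.008, -1.0]]
force: [0.1, 0.3, -3.1]
gripper_width: 15.9
```

Request:
play_rows:
  series:
    - [[0,0,0],[0,0,0],1]
    - [[0,0,0],[0,0,0],1]

```text
time_s: 7.95
ee_pos: [587.5, -43.3, 184.2]
ee_rot: [[0.881, 0.474, -0.009], [0.474, -0.881, 0.005], [-0.005, -0.009, -1.0]]
force: [-0.8, -0.5, -4.1]
gripper_width: 15.6
```

Run:
```python
from geo import *
st()
c=camera_info("wrist"); im=read_camera("wrist"); np.savez("w5.npz",im=im,K=c["K"],T=c["world_from_camera"])
cv2.imwrite("pics/w5.png",im[:,:,::-1])
plan(*fit(-1.08,65,160),g=1); print(proj(c,(516.6,88,164)))
```

```text
t 7.95 p [587.5 -43.3 184.2] az 0.4934 tz [-0.009  0.005 -1.   ] F [-0.8 -0.5 -4.1] T [-0.14  0.04  0.06] w 15.6 q [-0.17  0.6   0.32  1.73 -0.24  0.86  0.75]
[[0.0011, 0.0027, 0.0244], [-0.008, 0.006, -0.0], 1]
[323.08048184 -60.08419402]
```

View pics/w5.png

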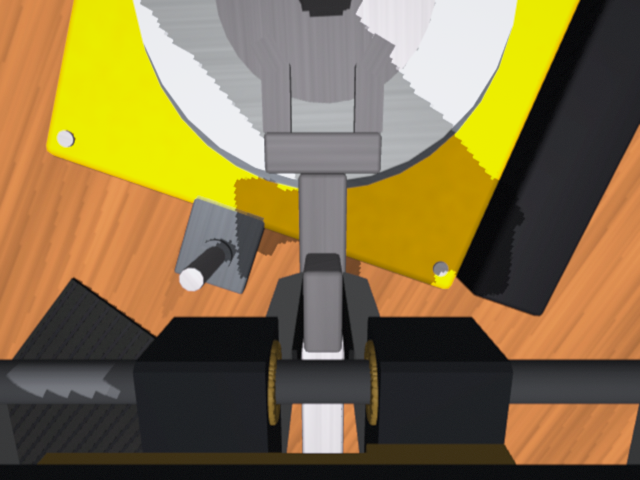

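Request:
play_rows:
  series:
    - [[0.0006,0.0015,0.014],[-0.004,0.003,0],1]
    - [[0.0005,0.0012,0.014],[-0.004,0.003,0],1]
    - [[0,0,0.01],[0,0,0],1]
    - [[0,0,0],[0,0,0],1]
    - [[0,0,0],[0,0,0],1]

```text
time_s: 8.5
ee_pos: [590.0, -47.3, 147.3]
ee_rot: [[0.883, 0.47, 0.002], [0.47, -0.883, 0.0], [0.002, 0.001, -1.0]]
force: [0.8, 0.4, -2.4]
gripper_width: 15.8
```

Run:
```python
from geo import *
st()
plan(*fit(-1.08,65,135.5),g=1,n=2)
```

```text
t 8.5 p [590.  -47.3 147.3] az 0.4895 tz [ 0.002  0.    -1.   ] F [ 0.8  0.4 -2.4] T [-0.04 -0.01 -0.02] w 15.8 q [-0.16  0.65  0.3   1.76 -0.26  0.77  0.76]
[[-0.0003, -0.0004, 0.0059], [0.0, -0.001, -0.001], 1]
[[-0.0003, -0.0004, 0.0059], [0.0, -0.001, -0.001], 1]
```

Request:
play_rows:
  series:
    - [[-0.0005,-0.001,0.006],[0,-0.001,-0.001],1]
    - [[0,0,0.0055],[0,-0.001,-0.001],1]
    - [[0,-0.006,0],[0,0,0],1]
    - [[0,-0.01,0],[0,0,0],1]
    - [[0,0,0],[0,0,0],1]

```text
time_s: 9.0
ee_pos: [580.9, -29.2, 135.6]
ee_rot: [[0.88, 0.475, -0.001], [0.475, -0.88, 0.001], [0.0, -0.002, -1.0]]
force: [0.4, 0.4, -2.6]
gripper_width: 15.8
```

Run:
```python
from geo import *
st()
c=camera_info("wrist"); im=read_camera("wrist"); np.savez("w6.npz",im=im,K=c["K"],T=c["world_from_camera"])
crop(im,200,0,440,180,3.3,"pics/w6.png")
plan(*fit(-1.08,0,135),g=1,n=1); print(proj(c,(516.6,88,164)))
```

```text
t 9.0 p [580.9 -29.2 135.6] az 0.4954 tz [-0.001  0.001 -1.   ] F [ 0.4  0.4 -2.6] T [-0.01 -0.02 -0.03] w 15.8 q [-0.18  0.65  0.29  1.8  -0.27  0.73  0.75]
[[-0.001, -0.0466, 0.0009], [-0.0, -0.001, 0.004], 1]
[320.81822465 -81.66211381]
```

View pics/w6.png

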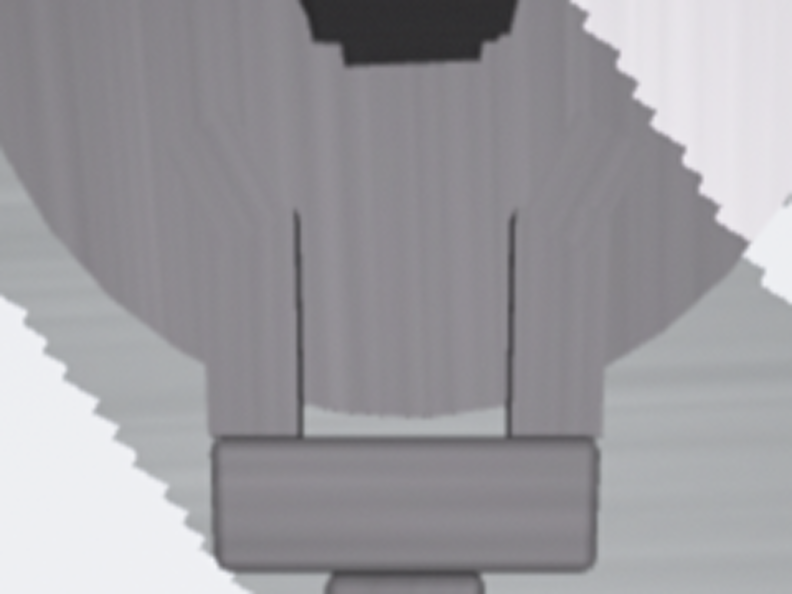

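```bash
sed -i 's/516.6,88.0/517.7,88.6/' geo.py
python3 - <<'E'
from geo import *
st()
plan(*fit(-1.045,36,135),g=1,n=2)
E
```

```text
t 9.05 p [581.5 -30.2 135.8] az 0.4949 tz [ 0.     0.001 -1.   ] F [-0.9 -0.5 -2.6] T [-0.03  0.01  0.  ] w 15.8 q [-0.18  0.65  0.29  1.8  -0.27  0.73  0.75]
[[0.0022, -0.0053, 0.0004], [-0.0, -0.0, -0.015], 1]
[[0.0023, -0.0053, 0.0004], [-0.0, -0.0, -0.015], 1]
```

Request:
play_rows:
  series:
    - [[0.0022,-0.0053,0.0003],[0,0,-0.015],1]
    - [[0.0023,-0.0053,0.0003],[0,0,-0.015],1]
    - [[0,0,0],[0,0,0],1]
    - [[0,0,0],[0,0,0],1]

```text
time_s: 9.45
ee_pos: [580.8, -20.1, 135.1]
ee_rot: [[0.866, 0.5, 0.001], [0.5, -0.866, -0.0], [0.0, 0.001, -1.0]]
force: [-0.0, 0.2, -3.1]
gripper_width: 15.2
```

Run:
```python
from geo import *
st()
c=camera_info("wrist"); im=read_camera("wrist"); np.savez("w7.npz",im=im,K=c["K"],T=c["world_from_camera"])
crop(im,240,0,400,140,5,"pics/w7.png")
plan(*fit(-1.045,0,135),g=1,n=1)
```

```text
t 9.45 p [580.8 -20.1 135.1] az 0.5235 tz [ 0.001 -0.    -1.   ] F [-0.   0.2 -3.1] T [-0.11  0.04 -0.05] w 15.2 q [-0.2   0.65  0.29  1.8  -0.26  0.73  0.75]
[[0.0005, -0.0377, 0.0001], [0.001, -0.0, -0.003], 1]
```

View pics/w7.png

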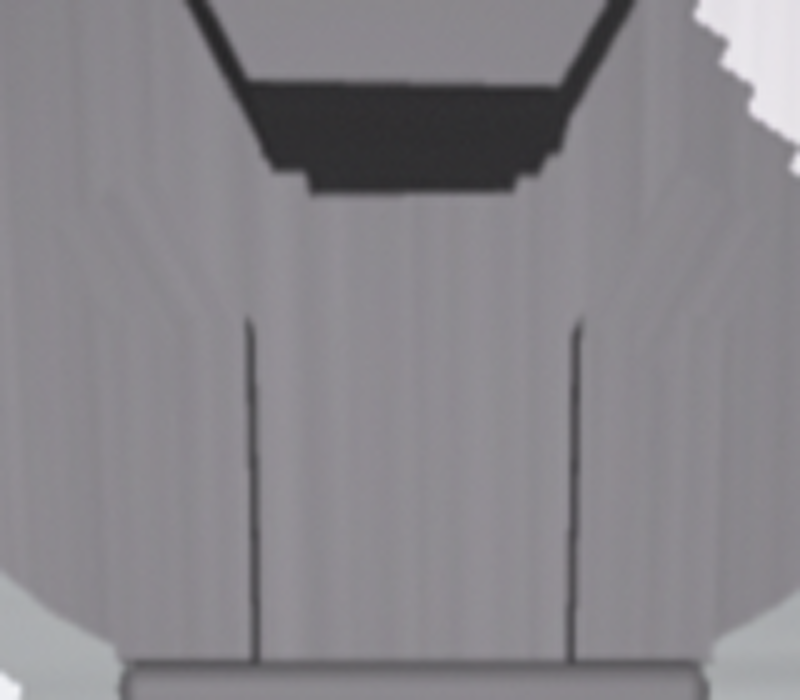

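Request:
play_rows:
  series:
    - [[0.0003,-0.008,0],[0,0,-0.008],1]
    - [[0,-0.008,0],[0,0,0],1]
    - [[0,-0.006,0],[0,0,0],1]
    - [[0,0,0],[0,0,0],1]

```text
time_s: 9.9
ee_pos: [569.1, 0.6, 135.0]
ee_rot: [[0.861, 0.508, -0.0], [0.508, -0.861, 0.001], [0.0, -0.001, -1.0]]
force: [0.6, -0.2, -2.6]
gripper_width: 15.7
```

Run:
```python
from geo import *
st()
c=camera_info("wrist"); im=read_camera("wrist"); np.savez("w8.npz",im=im,K=c["K"],T=c["world_from_camera"])
crop(im,240,0,400,140,5,"pics/w8.png")
plan(*fit(-1.045,0,135),g=1,n=1)
```

```text
t 9.9 p [569.1   0.6 135. ] az 0.5328 tz [-0.     0.001 -1.   ] F [ 0.6 -0.2 -2.6] T [-0.07  0.04 -0.03] w 15.7 q [-0.23  0.63  0.29  1.83 -0.26  0.71  0.73]
[[0.0002, -0.0147, 0.0001], [0.0, -0.0, 0.006], 1]
```

View pics/w8.png

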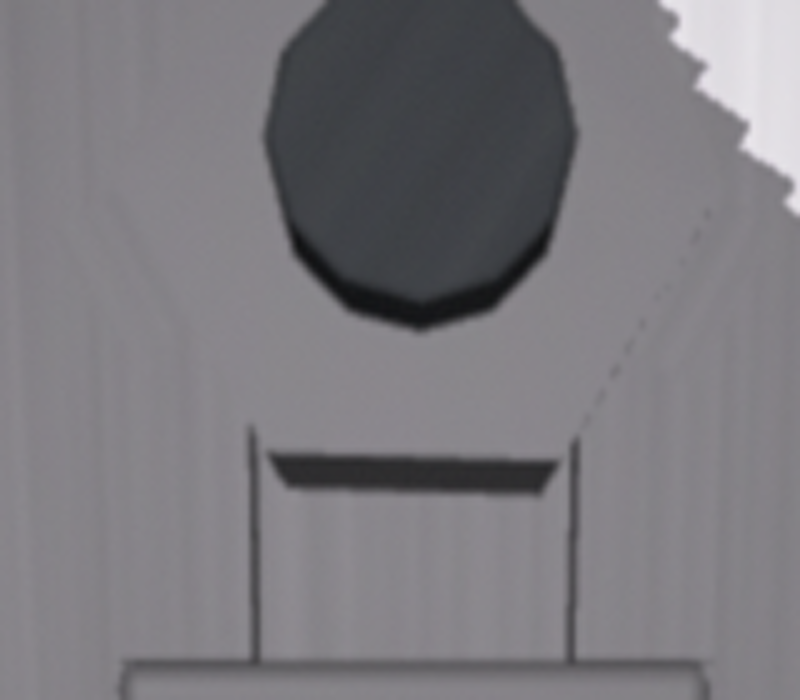

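Request:
play_rows:
  series:
    - [[0.0002,-0.006,0],[0,0,0.002],1]
    - [[0.0002,-0.005,0],[0,0,0],1]
    - [[0,-0.004,0],[0,0,0],1]
    - [[0,0,0],[0,0,0],1]

```text
time_s: 10.35
ee_pos: [562.2, 13.0, 135.0]
ee_rot: [[0.863, 0.506, 0.0], [0.506, -0.863, 0.0], [0.0, -0.0, -1.0]]
force: [-0.2, 0.1, -3.6]
gripper_width: 15.4
```

Run:
```python
from geo import *
st()
c=camera_info("wrist"); im=read_camera("wrist"); np.savez("w9.npz",im=im,K=c["K"],T=c["world_from_camera"])
crop(im,240,0,400,140,5,"pics/w9.png")
plan(*fit(-1.045,0,135),g=1,n=1)
```

```text
t 10.35 p [562.2  13.  135. ] az 0.53 tz [ 0.  0. -1.] F [-0.2  0.1 -3.6] T [-0.05  0.02  0.02] w 15.4 q [-0.26  0.63  0.29  1.85 -0.26  0.7   0.71]
[[-0.0001, -0.0001, 0.0001], [0.0, -0.0, 0.004], 1]
```

View pics/w9.png

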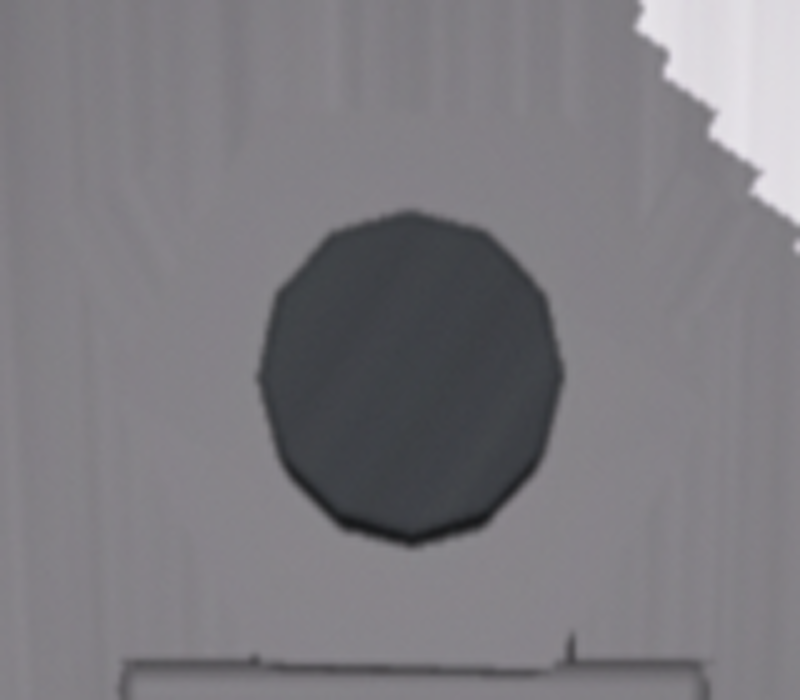

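Run:
```python
from geo import *
d=np.load("w9.npz");ci={"K":d["K"],"world_from_camera":d["T"]}
s=ray(ci,(411/5+240-.4,372/5-.4),164); R=down(.53)[:2,:2]
print(s, R.T@(s[:2]-[562.2,13.0]), "jaw world",R@J+[562.2,13.0])
```

```text
[516.28134779  90.21037738 164.        ] [ -0.58651774 -89.8310692 ] jaw world [517.26683648  88.89737028]
```

Request:
play_rows:
  series:
    - [[0,-0.0013,0.001],[0,0,0],1]
    - [[0,0,0],[0,0,0],1]
    - [[0,0,0],[0,0,0],1]

```text
time_s: 10.7
ee_pos: [562.0, 13.0, 134.0]
ee_rot: [[0.863, 0.504, 0.001], [0.504, -0.863, -0.0], [0.0, 0.001, -1.0]]
force: [-0.5, 0.0, -3.7]
gripper_width: 15.6
```

Request:
play_rows:
  series:
    - [[-0.0027,0,0],[0,0,0.03],1]
    - [[-0.0053,-0.0002,0],[0,0,0.06],1]
    - [[-0.0053,-0.0002,0],[0,0,0.06],1]
    - [[-0.0053,-0.0002,0],[0,0,0.06],1]
    - [[-0.0053,-0.0002,0],[0,0,0.06],1]

```text
time_s: 11.2
ee_pos: [539.5, 3.5, 134.1]
ee_rot: [[0.968, 0.252, 0.0], [0.252, -0.968, -0.001], [0.0, 0.001, -1.0]]
force: [-0.4, -1.3, -3.1]
gripper_width: 15.9
```

Run:
```python
from geo import *
o=st();R=down(np.arctan2(o["ee_rot"][1][0],o["ee_rot"][0][0]))[:2,:2];print(R@J+np.array(o["ee_pos"])[:2])
```

```text
t 11.2 p [539.5   3.5 134.1] az 0.2549 tz [ 0.    -0.001 -1.   ] F [-0.4 -1.3 -3.1] T [-0.2   0.1   0.08] w 15.9 q [-0.3   0.61  0.37  1.92 -0.33  0.67  0.52]
[516.91725494  88.77067927]
```

Request:
play_rows:
  series:
    - [[-0.0027,-0.0001,0],[0,0,0.03],1]
    - [[-0.0027,-0.0001,0],[0,0,0.03],1]
    - [[0,0,0],[0,0,0],1]
    - [[0,0,0],[0,0,0],1]

```text
time_s: 11.6
ee_pos: [534.6, 3.2, 134.1]
ee_rot: [[0.98, 0.198, 0.0], [0.198, -0.98, -0.0], [0.0, 0.0, -1.0]]
force: [-0.3, -0.0, -2.9]
gripper_width: 15.6
```

Run:
```python
from geo import *
o=st();R=down(np.arctan2(o["ee_rot"][1][0],o["ee_rot"][0][0]))[:2,:2];print(R@J+np.array(o["ee_pos"])[:2])
c=camera_info("wrist"); im=read_camera("wrist"); np.savez("w10.npz",im=im,K=c["K"],T=c["world_from_camera"])
cv2.imwrite("pics/w10.png",im[:,:,::-1])
```

```text
t 11.6 p [534.6   3.2 134.1] az 0.1996 tz [ 0. -0. -1.] F [-0.3 -0.  -2.9] T [-0.14  0.1   0.04] w 15.6 q [-0.31  0.61  0.38  1.93 -0.35  0.67  0.49]
[516.73916896  89.59775047]
```

View pics/w10.png

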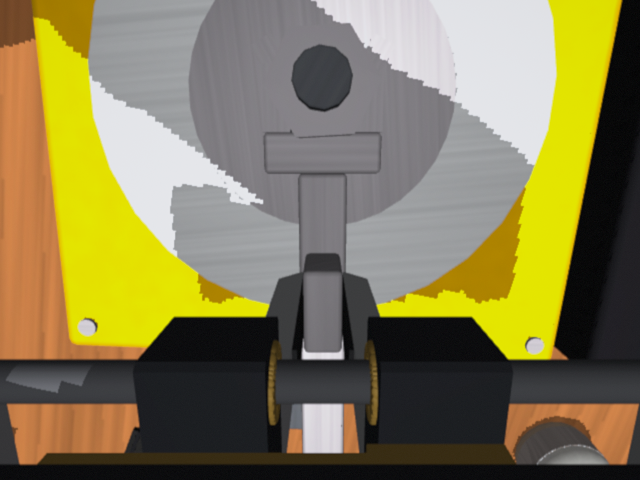

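Request:
play_rows:
  series:
    - [[-0.0018,-0.0001,0],[0,0,0.02],1]
    - [[-0.0018,-0.0001,0],[0,0,0.02],1]
    - [[-0.0018,-0.0001,0],[0,0,0.02],1]
    - [[0,0,0],[0,0,0],1]

```text
time_s: 12.05
ee_pos: [530.4, 2.5, 134.2]
ee_rot: [[0.99, 0.139, 0.003], [0.139, -0.99, -0.001], [0.003, 0.001, -1.0]]
force: [3.1, -0.7, -6.1]
gripper_width: 15.9
```

Run:
```python
from geo import *
o=st();R=down(np.arctan2(o["ee_rot"][1][0],o["ee_rot"][0][0]))[:2,:2];print(R@J+np.array(o["ee_pos"])[:2])
```

```text
t 12.05 p [530.4   2.5 134.2] az 0.1398 tz [ 0.003 -0.001 -1.   ] F [ 3.1 -0.7 -6.1] T [-0.05 -0.79  0.49] w 15.9 q [-0.32  0.6   0.4   1.94 -0.37  0.66  0.44]
[517.69408402  89.75400621]
```

Request:
play_rows:
  series:
    - [[0,0,0],[0,0,0],1]
    - [[0,0,0.0005],[0,0,0],-0.4]
    - [[0,0,0],[0,0,0],-0.4]
    - [[0,0,0],[0,0,0],-0.4]
    - [[0,0,0],[0,0,0],-0.4]

```text
time_s: 12.55
ee_pos: [529.0, 2.3, 133.7]
ee_rot: [[0.99, 0.138, 0.0], [0.138, -0.99, -0.0], [0.0, 0.0, -1.0]]
force: [0.2, 0.2, -0.6]
gripper_width: 44.2
```

Request:
play_rows:
  series:
    - [[0,0,-0.02],[0,0,0],-0.4]
    - [[0,0,-0.03],[0,0,0],-0.4]
    - [[0,0,-0.03],[0,0,0],-0.4]
    - [[0,0,0],[0,0,0],-0.4]

```text
time_s: 12.95
ee_pos: [531.6, 1.9, 217.1]
ee_rot: [[0.99, 0.138, 0.007], [0.138, -0.99, 0.0], [0.007, 0.001, -1.0]]
force: [0.9, 0.5, -0.2]
gripper_width: 65.6
```

Run:
```python
from geo import *
o=st()
c=camera_info("wrist"); im=read_camera("wrist"); np.savez("w11.npz",im=im,K=c["K"],T=c["world_from_camera"])
cv2.imwrite("pics/w11.png",im[:,:,::-1])
```

```text
t 12.95 p [531.6   1.9 217.1] az 0.1384 tz [ 0.007  0.    -1.   ] F [ 0.9  0.5 -0.2] T [-0.11  0.05 -0.  ] w 65.6 q [-0.38  0.49  0.47  1.86 -0.29  0.85  0.38]
```

View pics/w11.png

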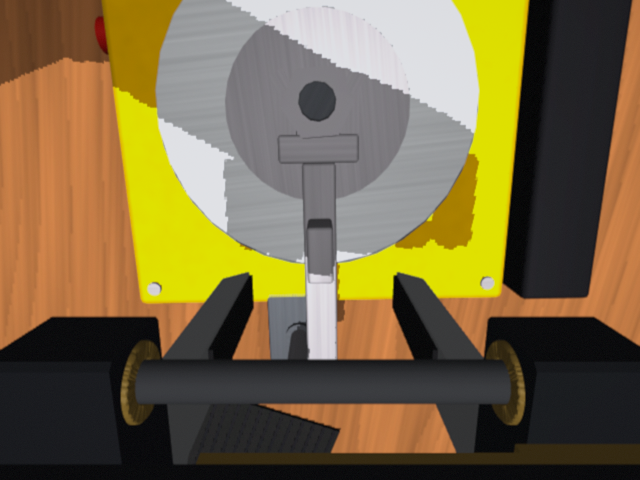

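Run:
```python
from geo import *
d=np.load("w11.npz")
im=d["im"][60:140,270:370]; im=np.clip((im.astype(float)-90)*4,0,255).astype(np.uint8)
crop(im,0,0,100,80,7,"pics/w11a.png")
```

```text
(no output)
```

View pics/w11a.png

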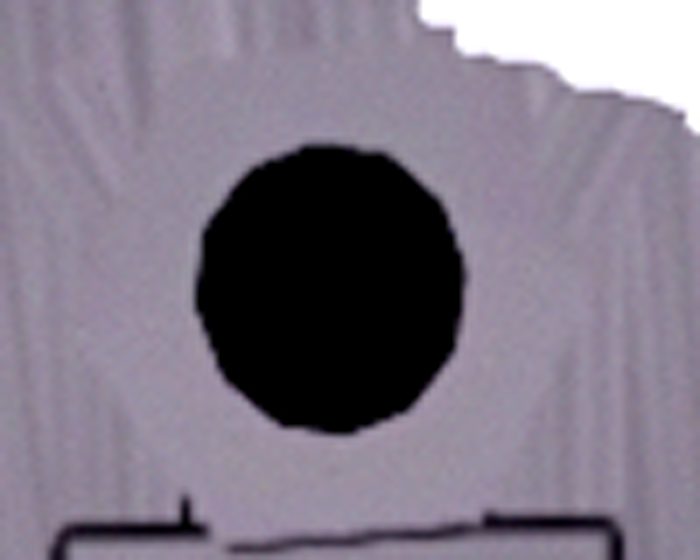

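Run:
```python
from geo import *
d=np.load("w11.npz");ci={"K":d["K"],"world_from_camera":d["T"]}
print(ray(ci,(331/7+270-.43,284/7+60-.43),164))
st()
C=(517,89.3)
s=plan((C[0],C[1],200),down(0.72),g=-.4);
```

```text
[516.30564233  90.09656556 164.        ]
t 13.0 p [530.3   2.3 215.2] az 0.1388 tz [ 0.004  0.    -1.   ] F [-1.2  1.1 -0.2] T [ 0.    0.05 -0.04] w 65.7 q [-0.38  0.49  0.47  1.87 -0.29  0.85  0.38]
[[-0.0002, -0.0176, 0.003], [0.0, -0.001, -0.116], -0.4]
[[0.0018, -0.0175, 0.003], [0.0, -0.001, -0.116], -0.4]
[[0.0038, -0.0172, 0.003], [0.0, -0.001, -0.116], -0.4]
[[0.0058, -0.0166, 0.003], [0.0, -0.001, -0.116], -0.4]
[[0.0077, -0.0158, 0.003], [0.0, -0.001, -0.116], -0.4]
```

Request:
play_rows:
  series:
    - [[-0.0002,-0.0176,0.003],[0,-0.001,-0.116],-0.4]
    - [[0.0018,-0.0175,0.003],[0,-0.001,-0.116],-0.4]
    - [[0.0038,-0.0172,0.003],[0,-0.001,-0.116],-0.4]
    - [[0.0058,-0.0166,0.003],[0,-0.001,-0.116],-0.4]
    - [[0.0077,-0.0158,0.003],[0,-0.001,-0.116],-0.4]

```text
time_s: 13.5
ee_pos: [514.7, 90.0, 197.1]
ee_rot: [[0.749, 0.662, -0.007], [0.662, -0.749, -0.003], [-0.007, -0.002, -1.0]]
force: [0.6, -0.5, -0.3]
gripper_width: 65.8
```

Request:
play_rows:
  series:
    - [[0,0,0.02],[0,0,0],-0.4]
    - [[0,0,0],[0,0,0],-0.4]
    - [[0,0,0],[0,0,0],-0.4]

```text
time_s: 13.8
ee_pos: [515.0, 88.7, 177.7]
ee_rot: [[0.753, 0.658, -0.006], [0.658, -0.753, -0.003], [-0.007, -0.002, -1.0]]
force: [1.0, 0.0, 0.9]
gripper_width: 65.6
```

Run:
```python
from geo import *
st()
s=plan((516.8,89.5,144),down(0.72),g=-.4,n=2);
```

```text
t 13.8 p [515.   88.7 177.7] az 0.718 tz [-0.006 -0.003 -1.   ] F [1.  0.  0.9] T [-0.09  0.04 -0.04] w 65.6 q [-0.42  0.52  0.29  1.91 -0.2   0.75  0.7 ]
[[0.001, 0.0003, 0.0169], [-0.001, 0.003, -0.001], -0.4]
[[0.001, 0.0003, 0.0169], [-0.001, 0.003, -0.001], -0.4]
```

Request:
play_rows:
  series:
    - [[0.001,0.0003,0.017],[-0.001,0.003,0],-0.4]
    - [[0.001,0.0003,0.016],[-0.001,0.003,0],-0.4]
    - [[0,0,0],[0,0,0],-0.4]
    - [[0,0,0],[0,0,0],-0.4]

```text
time_s: 14.2
ee_pos: [517.9, 89.6, 146.0]
ee_rot: [[0.753, 0.658, 0.002], [0.658, -0.753, -0.0], [0.001, 0.001, -1.0]]
force: [-0.0, -0.4, 0.7]
gripper_width: 65.4
```

Run:
```python
from geo import *
st()
s=plan((516.8,89.5,144),down(0.72),g=-.4,n=1);
c=camera_info("wrist"); im=read_camera("wrist"); np.savez("w12.npz",im=im,K=c["K"],T=c["world_from_camera"])
cv2.imwrite("pics/w12.png",im[:,:,::-1])
```

```text
t 14.2 p [517.9  89.6 146. ] az 0.718 tz [ 0.002 -0.    -1.   ] F [-0.  -0.4  0.7] T [-0.05  0.   -0.01] w 65.4 q [-0.4   0.56  0.27  1.94 -0.23  0.66  0.72]
[[-0.0009, -0.0007, 0.002], [0.001, -0.001, -0.002], -0.4]
```

View pics/w12.png

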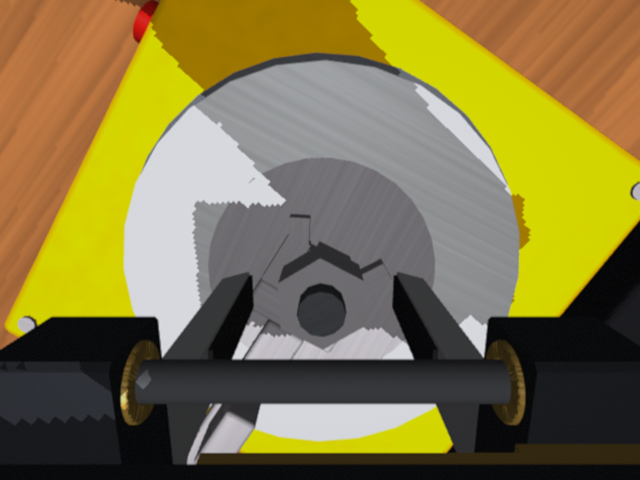

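Request:
play_rows:
  series:
    - [[-0.0007,-0.0004,0.002],[0,0,0],1]
    - [[0,0,0],[0,0,0],1]
    - [[0,0,0],[0,0,0],1]
    - [[0,0,0],[0,0,0],1]
    - [[0,0,0],[0,0,0],1]
  newtons: 60

```text
time_s: 14.75
ee_pos: [517.0, 89.9, 143.7]
ee_rot: [[0.752, 0.659, 0.002], [0.659, -0.752, 0.0], [0.002, 0.001, -1.0]]
force: [0.0, -0.4, 1.9]
gripper_width: 35.5
```

Request:
play_rows:
  series:
    - [[0,0,0],[0,0,0],1]
    - [[0,0,0],[0,0,0],1]
    - [[0,0,0],[0,0,0],1]

```text
time_s: 15.05
ee_pos: [517.0, 89.9, 143.7]
ee_rot: [[0.752, 0.659, 0.002], [0.659, -0.752, 0.0], [0.002, 0.001, -1.0]]
force: [-0.9, -0.7, 4.4]
gripper_width: 35.5
```

Run:
```python
from geo import *
st()
```

```text
t 15.05 p [517.   89.9 143.7] az 0.7191 tz [ 0.002  0.    -1.   ] F [-0.9 -0.7  4.4] T [-0.11  0.23  0.06] w 35.5 q [-0.4   0.56  0.26  1.95 -0.23  0.66  0.72]
```

Request:
play_rows:
  series:
    - [[0,0,0],[0,0,0.05],1]
    - [[0,0,0],[0,0,0.1],1]
    - [[0,0,0],[0,0,0.1],1]
    - [[0,0,0],[0,0,0.1],1]
    - [[0,0,0],[0,0,0.1],1]

```text
time_s: 15.55
ee_pos: [516.9, 89.9, 143.7]
ee_rot: [[0.965, 0.262, 0.002], [0.262, -0.965, 0.0], [0.002, 0.0, -1.0]]
force: [-0.5, -0.3, 3.4]
gripper_width: 35.7
```

Run:
```python
from geo import *
st()
c=camera_info("wrist"); im=read_camera("wrist")
cv2.imwrite("pics/w13.png",im[:,:,::-1])
```

```text
t 15.55 p [516.9  89.9 143.7] az 0.2654 tz [ 0.002  0.    -1.   ] F [-0.5 -0.3  3.4] T [-0.23  0.31  0.11] w 35.7 q [-0.49  0.58  0.4   1.95 -0.35  0.67  0.39]
```

View pics/w13.png

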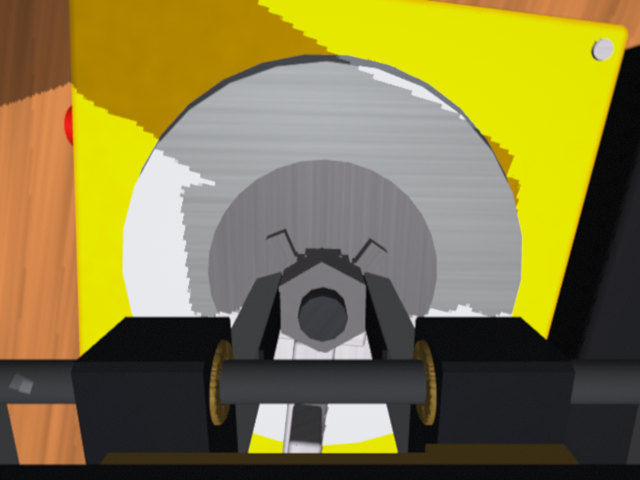

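Request:
play_rows:
  series:
    - [[0,0,0],[0,0,0.1],1]
    - [[0,0,0],[0,0,0.1],1]
    - [[0,0,0],[0,0,0.1],1]
    - [[0,0,0],[0,0,0.1],1]
    - [[0,0,0],[0,0,0.1],1]

```text
time_s: 16.1
ee_pos: [516.9, 89.9, 143.7]
ee_rot: [[0.973, -0.232, 0.002], [-0.232, -0.973, 0.0], [0.002, -0.001, -1.0]]
force: [-1.8, -1.0, 4.4]
gripper_width: 35.1
```

Run:
```python
from geo import *
st()
```

```text
t 16.1 p [516.9  89.9 143.7] az -0.2338 tz [ 0.002  0.    -1.   ] F [-1.8 -1.   4.4] T [-0.2   0.4   0.13] w 35.1 q [-0.58  0.61  0.54  1.95 -0.47  0.7   0.01]
```

Request:
play_rows:
  series:
    - [[0,0,0],[0,0,0.08],1]
    - [[0,0,0],[0,0,0.08],1]
    - [[0,0,0],[0,0,0.08],1]
    - [[0,0,0],[0,0,0.05],1]

```text
time_s: 16.5
ee_pos: [516.9, 89.8, 143.7]
ee_rot: [[0.867, -0.499, 0.002], [-0.499, -0.867, -0.0], [0.002, -0.001, -1.0]]
force: [-1.3, -0.7, 4.6]
gripper_width: 35.8
```

Run:
```python
from geo import *
st()
```

```text
t 16.5 p [516.9  89.8 143.7] az -0.5224 tz [ 0.002 -0.    -1.   ] F [-1.3 -0.7  4.6] T [-0.22  0.38  0.14] w 35.8 q [-0.63  0.63  0.63  1.95 -0.55  0.73 -0.2 ]
```

Request:
play_rows:
  series:
    - [[0,0,0],[0,0,0.05],1]
    - [[0,0,0],[0,0,0.05],1]
    - [[0,0,0],[0,0,0.05],1]

```text
time_s: 16.8
ee_pos: [516.9, 89.9, 143.7]
ee_rot: [[0.783, -0.622, 0.002], [-0.622, -0.783, -0.0], [0.001, -0.001, -1.0]]
force: [-1.7, -0.3, 5.2]
gripper_width: 35.6
```

Run:
```python
from geo import *
st()
```

```text
t 16.8 p [516.9  89.9 143.7] az -0.6711 tz [ 0.002 -0.    -1.   ] F [-1.7 -0.3  5.2] T [-0.22  0.37  0.26] w 35.6 q [-0.66  0.64  0.67  1.95 -0.58  0.74 -0.31]
```

Request:
play_rows:
  series:
    - [[0,0,0],[0,0,0.05],1]
    - [[0,0,0],[0,0,0.05],1]

```text
time_s: 17.0
ee_pos: [516.9, 89.9, 143.7]
ee_rot: [[0.717, -0.697, 0.002], [-0.697, -0.717, -0.0], [0.001, -0.001, -1.0]]
force: [-0.6, -0.5, 4.5]
gripper_width: 35.6
```

Run:
```python
from geo import *
st()
```

```text
t 17.0 p [516.9  89.9 143.7] az -0.771 tz [ 0.002 -0.    -1.   ] F [-0.6 -0.5  4.5] T [-0.25  0.44  0.29] w 35.6 q [-0.67  0.65  0.7   1.95 -0.61  0.75 -0.39]
```

Request:
play_rows:
  series:
    - [[0,0,0],[0,0,0.05],1]
    - [[0,0,0],[0,0,0.05],1]

```text
time_s: 17.2
ee_pos: [516.8, 89.9, 143.7]
ee_rot: [[0.646, -0.764, 0.002], [-0.764, -0.646, -0.001], [0.001, -0.001, -1.0]]
force: [-1.2, 0.5, 5.8]
gripper_width: 35.7
```

Run:
```python
from geo import *
st()
```

```text
t 17.2 p [516.8  89.9 143.7] az -0.8688 tz [ 0.002 -0.001 -1.   ] F [-1.2  0.5  5.8] T [-0.27  0.46  1.14] w 35.7 q [-0.69  0.66  0.73  1.96 -0.63  0.76 -0.46]
```

Request:
play_rows:
  series:
    - [[0,0,0],[0,0,0.04],1]
    - [[0,0,0],[0,0,0.02],1]
    - [[0,0,0],[0,0,0],1]
    - [[0,0,0],[0,0,0],1]

```text
time_s: 17.6
ee_pos: [516.9, 89.9, 143.7]
ee_rot: [[0.603, -0.798, 0.001], [-0.798, -0.603, -0.001], [0.002, -0.0, -1.0]]
force: [-1.3, -1.5, 4.9]
gripper_width: 35.7
```

Run:
```python
from geo import *
st()
im=read_camera("wrist"); cv2.imwrite("pics/w14.png",im[:,:,::-1])
im=read_camera("top");crop(im,235,150,405,320,3.5,"pics/t14.png")
```

```text
t 17.6 p [516.9  89.9 143.7] az -0.9236 tz [ 0.001 -0.001 -1.   ] F [-1.3 -1.5  4.9] T [-0.37  0.45  1.57] w 35.7 q [-0.7   0.67  0.74  1.96 -0.64  0.77 -0.51]
```

View pics/w14.png

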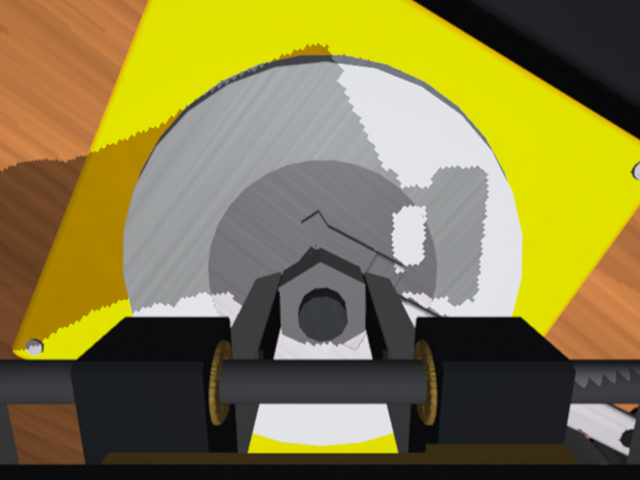

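View pics/t14.png

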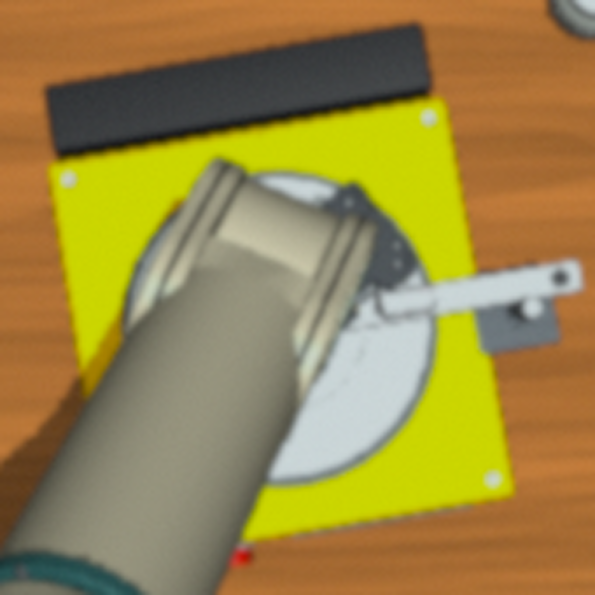

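Request:
play_rows:
  series:
    - [[0,0,0],[0,0,0.04],1]
    - [[0,0,0],[0,0,0.02],1]
    - [[0,0,0],[0,0,0],1]

```text
time_s: 18.0
ee_pos: [516.8, 89.9, 143.7]
ee_rot: [[0.556, -0.831, 0.001], [-0.831, -0.556, -0.002], [0.002, -0.0, -1.0]]
force: [-0.9, -1.6, 5.5]
gripper_width: 35.6
```

Run:
```python
from geo import *
st()
im=read_camera("wrist"); cv2.imwrite("pics/w15.png",im[:,:,::-1])
```

```text
t 18.0 p [516.8  89.9 143.7] az -0.9814 tz [ 0.001 -0.002 -1.   ] F [-0.9 -1.6  5.5] T [-0.4   0.45  2.29] w 35.6 q [-0.71  0.67  0.76  1.95 -0.65  0.78 -0.55]
```

View pics/w15.png

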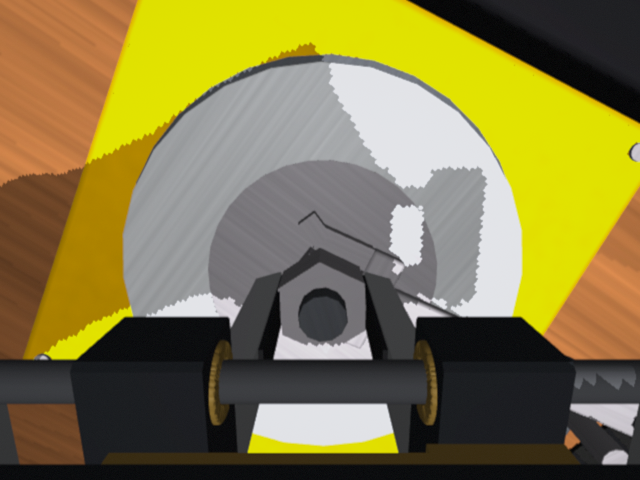

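Request:
play_rows:
  series:
    - [[0,0,0],[0,0,-0.06],1]
    - [[0,0,0],[0,0,-0.04],1]
    - [[0,0,0],[0,0,0],-0.4]
    - [[0,0,0],[0,0,0],-0.4]
    - [[0,0,0],[0,0,0],-0.4]

```text
time_s: 18.55
ee_pos: [516.8, 89.9, 143.2]
ee_rot: [[0.628, -0.778, 0.002], [-0.778, -0.628, -0.0], [0.001, -0.001, -1.0]]
force: [-0.8, 0.1, -0.6]
gripper_width: 56.2
```

Run:
```python
from geo import *
o=st()
az=-1.431
lug=np.array([530.4,2.5])
s=plan((516.8,89.9,200),down(-.85),g=-.4,n=2);print()
s=plan((lug[0],lug[1],195),down(az+np.pi/2),g=-.4,start=s)
```

```text
t 18.55 p [516.8  89.9 143.2] az -0.8917 tz [ 0.002 -0.    -1.   ] F [-0.8  0.1 -0.6] T [-0.12  0.1  -0.02] w 56.2 q [-0.69  0.66  0.73  1.96 -0.64  0.76 -0.48]
[[0.0, -0.0, -0.0284], [-0.001, -0.001, -0.021], -0.4]
[[0.0, -0.0, -0.0284], [-0.001, -0.001, -0.021], -0.4]

[[0.0107, 0.0068, 0.0007], [0.0, 0.0, -0.141], -0.4]
[[0.0096, 0.0082, 0.0007], [0.0, 0.0, -0.141], -0.4]
[[0.0083, 0.0095, 0.0007], [0.0, 0.0, -0.141], -0.4]
[[0.0069, 0.0106, 0.0007], [0.0, 0.0, -0.141], -0.4]
[[0.0054, 0.0114, 0.0007], [0.0, 0.0, -0.141], -0.4]
[[0.0037, 0.0121, 0.0007], [0.0, 0.0, -0.141], -0.4]
[[0.002, 0.0125, 0.0007], [0.0, 0.0, -0.141], -0.4]
```

Request:
play_rows:
  series:
    - [[0,0,-0.028],[0,0,-0.02],-0.4]
    - [[0,0,-0.028],[0,0,-0.02],-0.4]
    - [[0.0107,0.0068,0],[0,0,-0.141],-0.4]
    - [[0.0096,0.0082,0],[0,0,-0.141],-0.4]
    - [[0.0083,0.0095,0],[0,0,-0.141],-0.4]

```text
time_s: 19.05
ee_pos: [522.6, 52.3, 199.6]
ee_rot: [[0.912, -0.41, 0.002], [-0.41, -0.912, 0.0], [0.002, -0.001, -1.0]]
force: [-0.1, -0.1, 0.8]
gripper_width: 65.8
```

Request:
play_rows:
  series:
    - [[0.0069,0.0106,0],[0,0,-0.141],-0.4]
    - [[0.0054,0.0114,0],[0,0,-0.141],-0.4]
    - [[0.0037,0.0121,0],[0,0,-0.141],-0.4]
    - [[0.002,0.0125,0],[0,0,-0.141],-0.4]
    - [[0,0,0],[0,0,0],-0.4]

```text
time_s: 19.55
ee_pos: [530.3, 0.3, 199.6]
ee_rot: [[0.991, 0.132, 0.002], [0.132, -0.991, -0.001], [0.002, 0.001, -1.0]]
force: [0.3, 0.2, 0.9]
gripper_width: 66.0
```

Run:
```python
from geo import *
st()
c=camera_info("wrist"); im=read_camera("wrist"); np.savez("w16.npz",im=im,K=c["K"],T=c["world_from_camera"])
cv2.imwrite("pics/w16.png",im[:,:,::-1]); crop(im,260,70,380,310,2.4,"pics/w16a.png")
```

```text
t 19.55 p [5.303e+02 3.000e-01 1.996e+02] az 0.1327 tz [ 0.002 -0.001 -1.   ] F [0.3 0.2 0.9] T [-0.08  0.05  0.01] w 66.0 q [-0.39  0.52  0.5   1.88 -0.33  0.82  0.41]
```

View pics/w16.png

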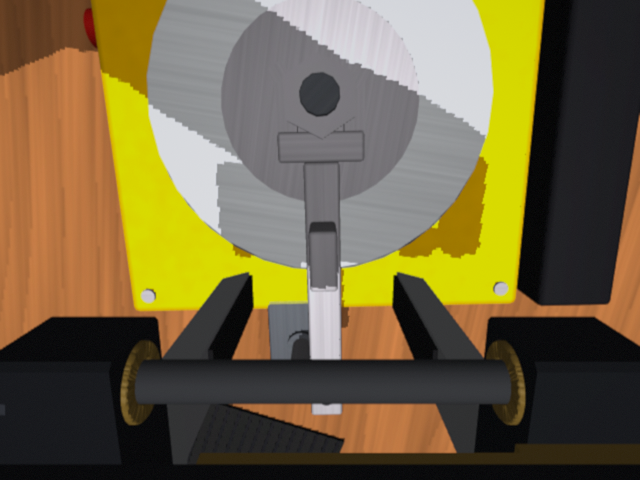

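Run:
```python
from geo import *
d=np.load("w16.npz");crop(d["im"],270,90,380,300,2.8,"pics/w16a.png");crop(d["im"],290,210,355,300,6,"pics/w16b.png")
```

```text
(no output)
```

View pics/w16b.png

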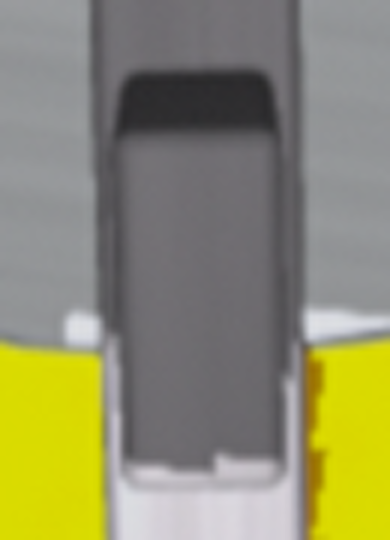

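View pics/w16a.png

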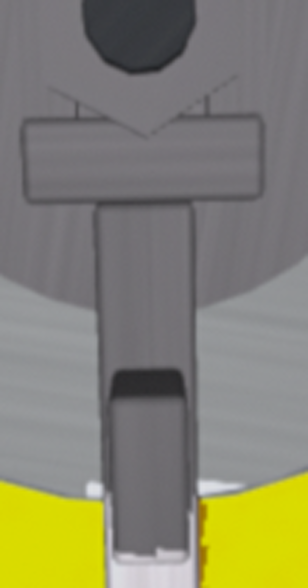

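Run:
```python
from geo import *
d=np.load("w16.npz");ci={"K":d["K"],"world_from_camera":d["T"]}
b=lambda x,y,z:ray(ci,(x/6+290-.42,y/6+210-.42),z)[:2]
lug=np.mean([b(118,132,149),b(280,130,149),b(125,485,149),b(283,483,149)],0)
v=b(204,484,149)-b(199,131,149); print(lug,np.linalg.norm(v),np.arctan2(v[1],v[0]))
h=ray(ci,(327.5,405),119)[:2]-ray(ci,(321.2,146),119)[:2]; print(np.arctan2(h[1],h[0]))
st()
s=plan((lug[0]+.3,lug[1],145),down(-1.417+np.pi/2),g=-.4,n=2)
```

```text
[530.04193992   2.82541213] 34.75725319653423 -1.4240223762581432
-1.4137920295053215
t 19.6 p [530.2   1.7 199.5] az 0.1307 tz [ 0.002  0.    -1.   ] F [-0.1  0.1 -0.3] T [-0.07  0.04 -0.01] w 65.8 q [-0.39  0.52  0.5   1.88 -0.33  0.82  0.41]
[[0.0001, -0.0005, 0.0272], [-0.0, -0.001, -0.012], -0.4]
[[0.0001, -0.0005, 0.0272], [-0.0, -0.001, -0.012], -0.4]
```

Request:
play_rows:
  series:
    - [[0.0001,-0.0005,0.027],[0,-0.001,-0.012],-0.4]
    - [[0.0001,-0.0005,0.027],[0,-0.001,-0.012],-0.4]
    - [[0,0,0.011],[0,0,0],-0.4]
    - [[0,0,0],[0,0,0],-0.4]
    - [[0,0,0],[0,0,0],-0.4]

```text
time_s: 20.1
ee_pos: [530.8, 3.7, 135.0]
ee_rot: [[0.987, 0.158, 0.0], [0.158, -0.987, -0.0], [0.0, 0.0, -1.0]]
force: [-0.5, -0.1, 0.2]
gripper_width: 65.7
```

Run:
```python
from geo import *
st()
s=plan((530.2,2.6,134),down(-1.417+np.pi/2),g=-.4,n=1)
```

```text
t 20.1 p [530.8   3.7 135. ] az 0.159 tz [ 0. -0. -1.] F [-0.5 -0.1  0.2] T [-0.07  0.03  0.02] w 65.7 q [-0.34  0.61  0.43  1.94 -0.39  0.67  0.49]
[[-0.0007, 0.001, 0.001], [0.0, -0.0, 0.005], -0.4]
```

Request:
play_rows:
  series:
    - [[-0.0005,0.0005,0.001],[0,0,0.004],1]
    - [[0,0,0],[0,0,0],1]
    - [[0,0,0],[0,0,0],1]
    - [[0,0,0],[0,0,0],1]
    - [[0,0,0],[0,0,0],1]
  newtons: 55

```text
time_s: 20.6
ee_pos: [530.0, 2.9, 133.7]
ee_rot: [[0.988, 0.155, 0.0], [0.155, -0.988, -0.0], [0.0, 0.0, -1.0]]
force: [-0.7, -0.4, -1.1]
gripper_width: 29.1
```

Request:
play_rows:
  series:
    - [[0,0,0],[0,0,0],1]
    - [[0,0,0],[0,0,0],1]
    - [[0,0,0],[0,0,0],1]
    - [[0,0,0],[0,0,0],1]
    - [[0,0,0],[0,0,0],1]

```text
time_s: 21.1
ee_pos: [530.4, 2.9, 133.6]
ee_rot: [[0.988, 0.155, 0.001], [0.155, -0.988, -0.0], [0.001, 0.0, -1.0]]
force: [1.4, 0.5, -1.4]
gripper_width: 15.3
```

Run:
```python
from geo import *
st()
```

```text
t 21.1 p [530.4   2.9 133.6] az 0.156 tz [ 0.001 -0.    -1.   ] F [ 1.4  0.5 -1.4] T [ 0.08 -0.43  0.  ] w 15.3 q [-0.34  0.61  0.43  1.94 -0.39  0.67  0.49]
```

Request:
play_rows:
  series:
    - [[0.0044,-0.0001,-0.001],[0,0,-0.05],1]
    - [[0.0044,-0.0001,0],[0,0,-0.05],1]
    - [[0,0.002,0],[0,0,0],1]
    - [[0,0.008,0],[0,0,0],1]
    - [[0,0.008,0],[0,0,0],1]

```text
time_s: 21.6
ee_pos: [539.2, 1.8, 133.4]
ee_rot: [[0.966, 0.258, -0.01], [0.258, -0.966, 0.019], [-0.005, -0.021, -1.0]]
force: [-4.7, 34.8, 3.9]
gripper_width: 15.6
```

Run:
```python
from geo import *
st()
im=read_camera("wrist"); cv2.imwrite("pics/w17.png",im[:,:,::-1])
```

```text
t 21.6 p [539.2   1.8 133.4] az 0.2609 tz [-0.01   0.019 -1.   ] F [-4.7 34.8  3.9] T [ 7.66  0.89 -0.4 ] w 15.6 q [-0.29  0.62  0.39  1.91 -0.38  0.7   0.58]
```

View pics/w17.png

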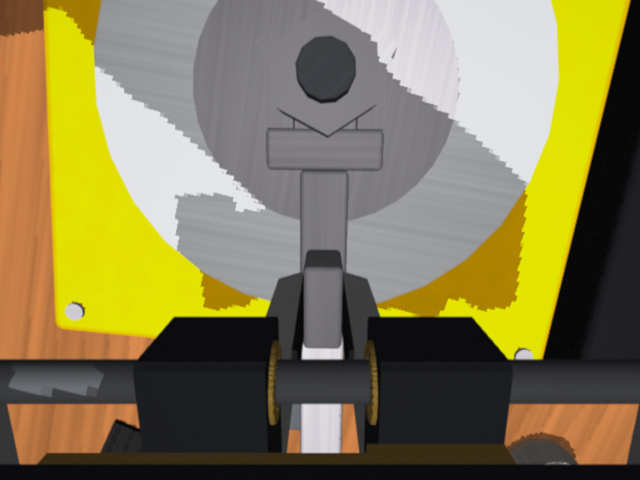

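Request:
play_rows:
  series:
    - [[0,-0.008,0],[0,0,0],1]
    - [[0,-0.006,0],[0,0,0],1]
    - [[0,0,0],[0,0,0],1]

```text
time_s: 21.95
ee_pos: [539.0, 1.9, 134.5]
ee_rot: [[0.968, 0.253, -0.001], [0.253, -0.968, 0.001], [-0.001, -0.001, -1.0]]
force: [1.0, 3.8, -3.5]
gripper_width: 15.7
```

Run:
```python
from geo import *
st()
c=camera_info("wrist"); im=read_camera("wrist");np.savez("w18.npz",im=im,K=c["K"],T=c["world_from_camera"]); 
i=np.clip((im.astype(float)-60)*2.5,0,255).astype(np.uint8); crop(i,240,20,400,140,5,"pics/w18.png")
```

```text
t 21.95 p [539.    1.9 134.5] az 0.2556 tz [-0.001  0.001 -1.   ] F [ 1.   3.8 -3.5] T [ 1.17 -0.19 -0.25] w 15.7 q [-0.32  0.62  0.4   1.92 -0.37  0.68  0.56]
```

View pics/w18.png

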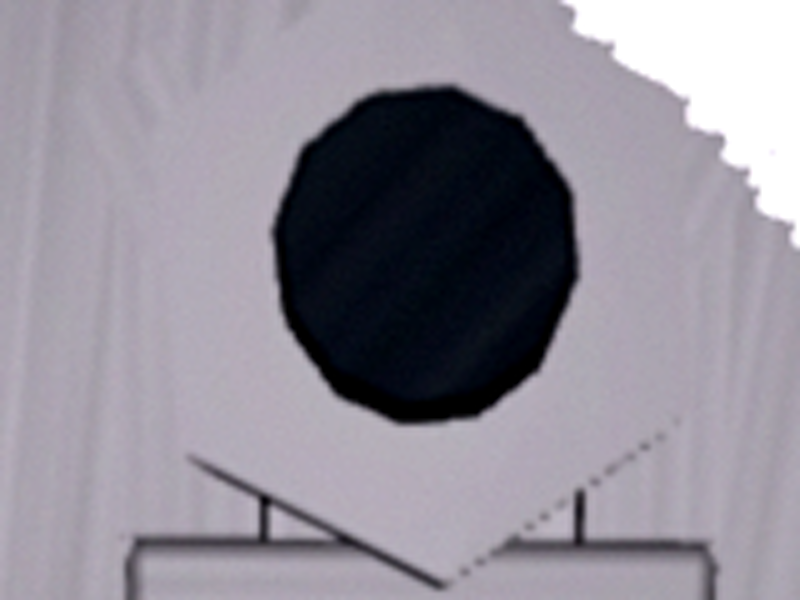

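Request:
play_rows:
  series:
    - [[-0.0027,0,0],[0,0,0.03],1]
    - [[-0.0018,0,0],[0,0,0.02],1]
    - [[0,0,0],[0,0,0],1]

```text
time_s: 22.3
ee_pos: [534.9, -1.8, 134.5]
ee_rot: [[0.979, 0.202, -0.0], [0.202, -0.979, -0.002], [-0.0, 0.002, -1.0]]
force: [0.8, 0.8, -3.4]
gripper_width: 15.6
```

Run:
```python
from geo import *
st()
```

```text
t 22.3 p [534.9  -1.8 134.5] az 0.2037 tz [-0.    -0.002 -1.   ] F [ 0.8  0.8 -3.4] T [ 0.05 -0.27 -0.07] w 15.6 q [-0.32  0.61  0.42  1.93 -0.38  0.68  0.53]
```

Request:
play_rows:
  series:
    - [[0,0.004,0],[0,0,0],1]
    - [[0,0.002,0],[0,0,0],1]
    - [[0,0,0],[0,0,0],1]

```text
time_s: 22.6
ee_pos: [536.1, -7.4, 134.4]
ee_rot: [[0.979, 0.203, -0.001], [0.203, -0.979, -0.001], [-0.001, 0.001, -1.0]]
force: [0.7, -0.0, -3.1]
gripper_width: 15.4
```

Run:
```python
from geo import *
st()
c=camera_info("wrist"); im=read_camera("wrist");np.savez("w19.npz",im=im,K=c["K"],T=c["world_from_camera"]); 
i=np.clip((im.astype(float)-60)*2.5,0,255).astype(np.uint8); crop(i,240,20,400,140,5,"pics/w19.png")
```

```text
t 22.6 p [536.1  -7.4 134.4] az 0.2049 tz [-0.001 -0.001 -1.   ] F [ 0.7 -0.  -3.1] T [-0.09  0.02 -0.01] w 15.4 q [-0.31  0.61  0.42  1.93 -0.38  0.68  0.54]
```

View pics/w19.png

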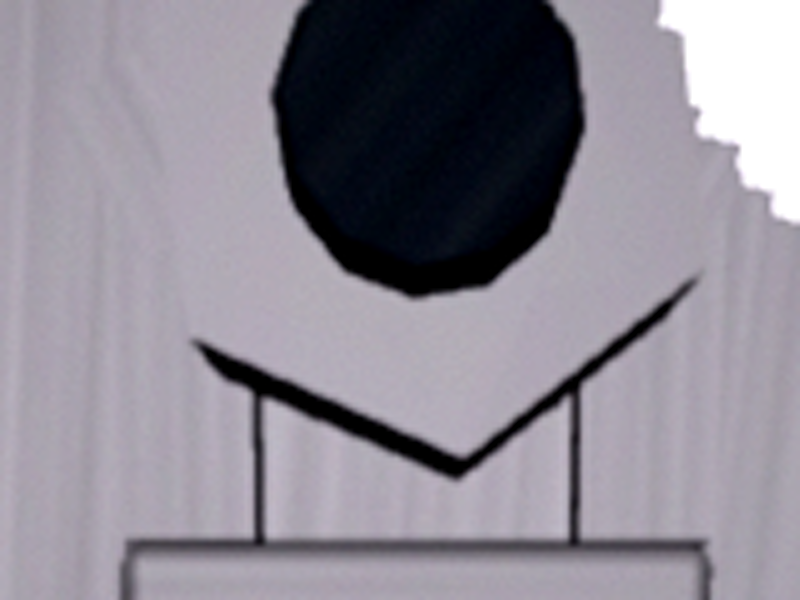

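Request:
play_rows:
  series:
    - [[0,0.005,0],[0,0,0],1]
    - [[0,0.007,0],[0,0,0],1]
    - [[0,0.007,0],[0,0,0],1]
    - [[0,0,0],[0,0,0],1]

```text
time_s: 23.05
ee_pos: [540.6, -26.7, 134.7]
ee_rot: [[0.979, 0.202, 0.001], [0.202, -0.979, -0.001], [0.0, 0.001, -1.0]]
force: [-0.5, 1.1, -2.3]
gripper_width: 15.6
```

Run:
```python
from geo import *
st()
```

```text
t 23.05 p [540.6 -26.7 134.7] az 0.2037 tz [ 0.001 -0.001 -1.   ] F [-0.5  1.1 -2.3] T [-0.14  0.11  0.02] w 15.6 q [-0.27  0.62  0.41  1.91 -0.38  0.68  0.57]
```

Request:
play_rows:
  series:
    - [[0,0.01,0],[0,0,0],1]
    - [[0,0.012,0],[0,0,0],1]
    - [[0,0.012,0],[0,0,0],1]
    - [[0,0.01,0],[0,0,0],1]
    - [[0,0,0],[0,0,0],1]

```text
time_s: 23.55
ee_pos: [550.5, -70.2, 134.9]
ee_rot: [[0.979, 0.202, 0.002], [0.202, -0.979, -0.002], [0.002, 0.002, -1.0]]
force: [1.6, -0.5, -3.4]
gripper_width: 15.8
```

Run:
```python
from geo import *
st()
im=read_camera("wrist"); cv2.imwrite("pics/w20.png",im[:,:,::-1])
s=plan((538,-75,190),down(.15),g=1,n=2);print()
s=plan((470,-327.3,150),down(-.267),g=1,start=s,sp=40)
```

```text
t 23.55 p [550.5 -70.2 134.9] az 0.2036 tz [ 0.002 -0.002 -1.   ] F [ 1.6 -0.5 -3.4] T [-0.31 -0.41  0.04] w 15.8 q [-0.19  0.63  0.41  1.88 -0.37  0.7   0.64]
[[-0.0065, 0.0015, -0.0276], [0.001, -0.001, 0.027], 1]
[[-0.0065, 0.0016, -0.0276], [0.001, -0.001, 0.027], 1]

[[-0.015, 0.0342, 0.0057], [0.0, 0.0, 0.06], 1]
[[-0.0129, 0.035, 0.0057], [0.0, 0.0, 0.06], 1]
[[-0.0108, 0.0357, 0.0057], [0.0, 0.0, 0.06], 1]
[[-0.0087, 0.0363, 0.0057], [0.0, 0.0, 0.06], 1]
[[-0.0065, 0.0368, 0.0057], [0.0, 0.0, 0.06], 1]
[[-0.0043, 0.0371, 0.0057], [0.0, 0.0, 0.06], 1]
[[-0.0021, 0.0373, 0.0057], [0.0, 0.0, 0.06], 1]
```

View pics/w20.png

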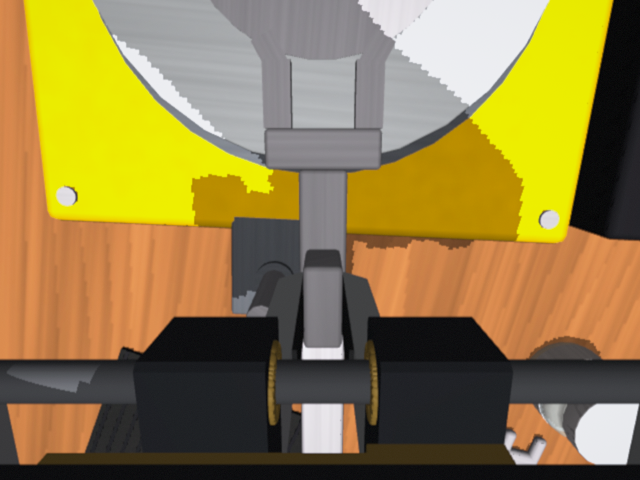

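Request:
play_rows:
  series:
    - [[0.002,0,-0.02],[0,0,0],1]
    - [[0,0,-0.02],[0,0,0],1]
    - [[0,0,-0.02],[0,0,0],1]

```text
time_s: 23.9
ee_pos: [550.4, -67.1, 194.8]
ee_rot: [[0.979, 0.205, -0.002], [0.205, -0.979, -0.0], [-0.002, -0.0, -1.0]]
force: [-0.6, 0.9, -2.8]
gripper_width: 15.5
```

Run:
```python
from geo import *
st()
s=plan((466,-327.3,150),down(-.267),g=1,sp=36)
```

```text
t 23.9 p [550.4 -67.1 194.8] az 0.2064 tz [-0.002 -0.    -1.   ] F [-0.6  0.9 -2.8] T [-0.11 -0.03 -0.03] w 15.5 q [-0.23  0.56  0.46  1.82 -0.32  0.84  0.59]
[[-0.017, 0.0297, 0.0056], [0.0, 0.0, 0.059], 1]
[[-0.0152, 0.0306, 0.0056], [0.0, 0.0, 0.059], 1]
[[-0.0134, 0.0315, 0.0056], [0.0, 0.0, 0.059], 1]
[[-0.0115, 0.0322, 0.0056], [0.0, 0.0, 0.059], 1]
[[-0.0096, 0.0328, 0.0056], [0.0, 0.0, 0.059], 1]
[[-0.0076, 0.0333, 0.0056], [0.0, 0.0, 0.059], 1]
[[-0.0056, 0.0337, 0.0056], [0.0, 0.0, 0.059], 1]
[[-0.0036, 0.034, 0.0056], [0.0, 0.0, 0.059], 1]
```

Request:
play_rows:
  series:
    - [[-0.017,0.03,0],[0,0,0.059],1]
    - [[-0.0152,0.0305,0],[0,0,0.059],1]
    - [[-0.0134,0.0315,0],[0,0,0.059],1]
    - [[-0.0115,0.032,0],[0,0,0.059],1]
    - [[-0.0096,0.033,0.011],[0,0,0.059],1]

```text
time_s: 24.4
ee_pos: [498.4, -231.2, 184.4]
ee_rot: [[0.996, -0.09, 0.002], [-0.09, -0.996, -0.001], [0.002, 0.0, -1.0]]
force: [0.9, 0.6, -3.0]
gripper_width: 16.0
```

Request:
play_rows:
  series:
    - [[-0.0076,0.0335,0.011],[0,0,0.059],1]
    - [[-0.0056,0.0335,0.011],[0,0,0.059],1]
    - [[-0.0036,0.034,0.011],[0,0,0.059],1]
    - [[0,0,0],[0,0,0],1]
    - [[0,0,0],[0,0,0],1]

```text
time_s: 24.9
ee_pos: [465.9, -327.8, 150.1]
ee_rot: [[0.964, -0.264, -0.002], [-0.264, -0.964, 0.001], [-0.002, -0.001, -1.0]]
force: [0.3, 1.2, -3.1]
gripper_width: 15.6
```

Run:
```python
from geo import *
st()
im=read_camera("wrist"); cv2.imwrite("pics/w21.png",im[:,:,::-1])
s=plan((466,-327.3,60),down(-.267),g=1)
```

```text
t 24.9 p [ 465.9 -327.8  150.1] az -0.2674 tz [-0.002  0.001 -1.   ] F [ 0.3  1.2 -3.1] T [-0.02  0.09  0.02] w 15.6 q [ 0.23  0.65  0.53  1.82 -0.45  0.79  0.72]
[[-0.0002, 0.0003, 0.0301], [-0.0, 0.0, 0.001], 1]
[[-0.0002, 0.0003, 0.0301], [-0.0, 0.0, 0.001], 1]
[[-0.0002, 0.0003, 0.0301], [-0.0, 0.0, 0.001], 1]
```

View pics/w21.png

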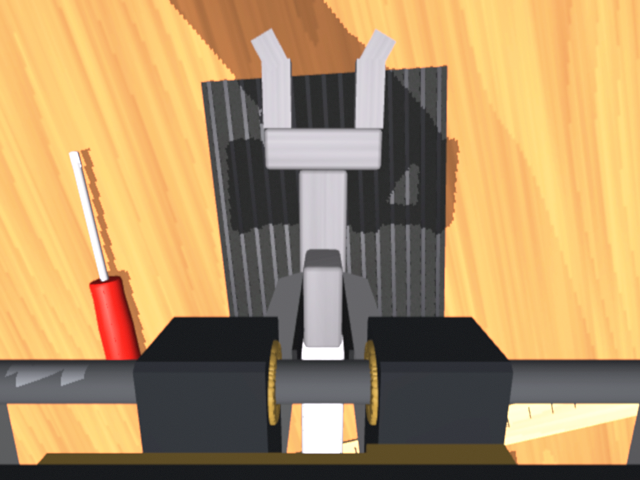

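Request:
play_rows:
  series:
    - [[0,0.003,0.035],[0,0,0],1]
    - [[0,0.002,0.035],[0,0,0],1]
    - [[0,0,0.03],[0,0,0],1]
    - [[0,0,0.012],[0,0,0],1]
    - [[0,0,0.006],[0,0,0],1]

```text
time_s: 25.45
ee_pos: [466.0, -331.1, 31.9]
ee_rot: [[0.965, -0.261, -0.001], [-0.261, -0.965, 0.001], [-0.001, -0.001, -1.0]]
force: [0.2, -0.5, -1.9]
gripper_width: 16.1
```

Request:
play_rows:
  series:
    - [[0,0,0],[0,0,0],1]
    - [[0,0,0],[0,0,0],1]

```text
time_s: 25.65
ee_pos: [466.6, -333.0, 33.9]
ee_rot: [[0.965, -0.262, 0.002], [-0.262, -0.965, -0.001], [0.002, 0.001, -1.0]]
force: [0.2, 0.1, -3.9]
gripper_width: 15.6
```

Run:
```python
from geo import *
st()
```

```text
t 25.65 p [ 466.6 -333.    33.9] az -0.2655 tz [ 0.002 -0.001 -1.   ] F [ 0.2  0.1 -3.9] T [-0.12  0.12 -0.01] w 15.6 q [ 0.32  0.82  0.4   1.88 -0.57  0.55  0.83]
```

Request:
play_rows:
  series:
    - [[0,0,0.004],[0,0,0],1]
    - [[0,0,0.002],[0,0,0],1]
    - [[0,0,0],[0,0,0],1]

```text
time_s: 25.95
ee_pos: [466.1, -332.8, 27.4]
ee_rot: [[0.965, -0.263, 0.001], [-0.263, -0.965, -0.001], [0.001, 0.0, -1.0]]
force: [-0.3, 2.2, 1.9]
gripper_width: 15.5
```

Run:
```python
from geo import *
st()
```

```text
t 25.95 p [ 466.1 -332.8   27.4] az -0.266 tz [ 0.001 -0.001 -1.   ] F [-0.3  2.2  1.9] T [0.01 0.22 0.05] w 15.5 q [ 0.33  0.83  0.39  1.88 -0.57  0.54  0.84]
```

Contact with the mat (Fz flipped to +1.9). Release; opening only to about 66 mm keeps clear of the neighbours.

Request:
play_rows:
  series:
    - [[0,0,0],[0,0,0],-0.4]
    - [[0,0,0],[0,0,0],-0.4]
    - [[0,0,0],[0,0,0],-0.4]
    - [[0,0,0],[0,0,0],-0.4]
    - [[0,0,0],[0,0,0],-0.4]

```text
time_s: 26.45
ee_pos: [465.5, -332.6, 26.5]
ee_rot: [[0.965, -0.263, -0.0], [-0.263, -0.965, -0.0], [-0.0, 0.0, -1.0]]
force: [0.9, 0.0, 0.3]
gripper_width: 52.1
```

Request:
play_rows:
  series:
    - [[0,0,-0.03],[0,0,0],-0.4]
    - [[0,0,-0.04],[0,0,0],-0.4]
    - [[0,0,-0.04],[0,0,0],-0.4]
    - [[0,0,-0.03],[0,0,0],-0.4]
    - [[0,0,0],[0,0,0],-0.4]

```text
time_s: 26.95
ee_pos: [467.6, -334.6, 170.7]
ee_rot: [[0.965, -0.263, 0.006], [-0.263, -0.965, -0.005], [0.007, 0.003, -1.0]]
force: [0.1, 0.2, 0.5]
gripper_width: 66.0
```

Run:
```python
from geo import *
st()
im=read_camera("wrist"); cv2.imwrite("pics/w22.png",im[:,:,::-1])
im=read_camera("top"); cv2.imwrite("pics/t22.png",im[:,:,::-1]);crop(im,235,150,405,320,3.5,"pics/t22a.png")
im=read_camera("scene"); cv2.imwrite("pics/s22.png",im[:,:,::-1])
```

```text
t 26.95 p [ 467.6 -334.6  170.7] az -0.2662 tz [ 0.006 -0.005 -1.   ] F [0.1 0.2 0.5] T [-0.07  0.07 -0.02] w 66.0 q [ 0.23  0.63  0.55  1.8  -0.43  0.83  0.72]
```

View pics/w22.png

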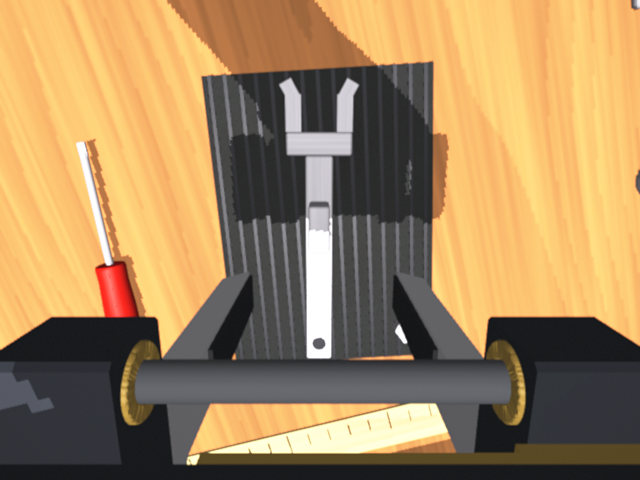

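View pics/t22.png

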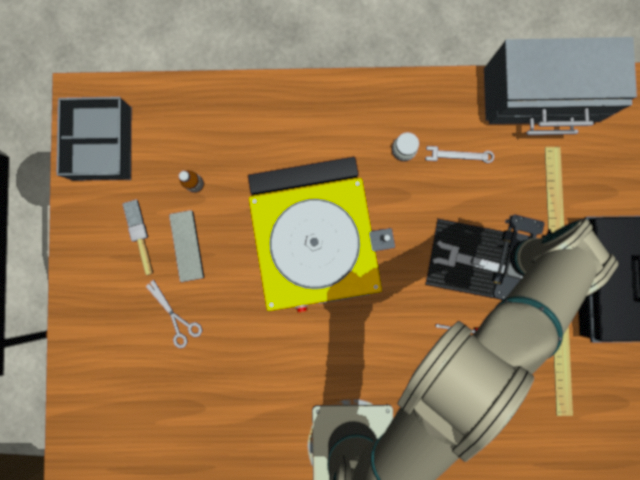

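View pics/s22.png

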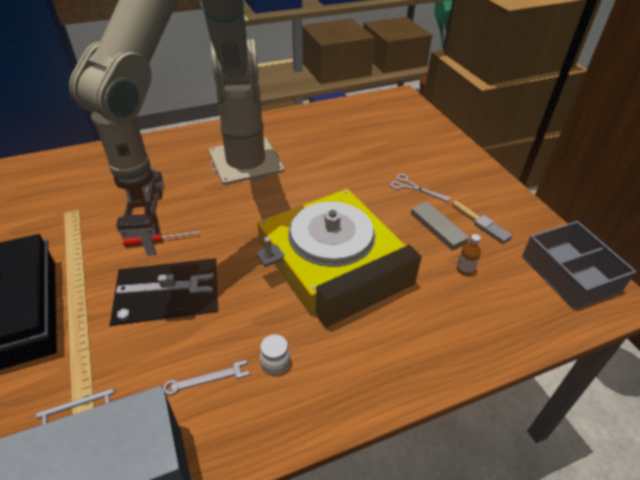

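```bash
python3 -c "
from plant import *
print(sign_off())"
```

```text
the job is handed in; nothing more can be done
None
```

The locknut is turned to its stop, the wrench is back on the mat, and I handed the job in at about 27 s. `sign_off()` gives no verdict, so these are my own checks.

- **Wrench on the boss:** The jaws slid on with almost no force, with my image estimates putting jaw centre and boss axis 1–2 mm apart. I swung it clockwise until the handle bore on the post. There the torque rose to 0.5 N m, and I calculated the post at about −16 mm in the lug frame.
- **Locknut:** I turned it about 1.55–1.6 rad clockwise. Torque stayed around 0.15–0.3 N m, then rose to 2.3 N m at the stop. The nut's angle in the pictures before and after agrees, at about 1.5–1.56 rad. I could not read the nut joint itself.
- **A jam on removal:** The first pull stuck, at about 35 N on the wrist. I eased off, turned the wrench 0.05 rad clockwise, and it slid off freely.
- **Wrench on the mat:** The last pictures show it lying flat with jaws and lug over the mat, close to where it started.
- **At hand-in:** In the last pictures the other things look unmoved, by eye only. The gripper was open, about 140 mm above the wrench, with no contact force.

One measurement disagreed: camera and arm positions for the disc axis differed by 1–2 mm, within the stated calibration.

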